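# Close out the lot at the stamping press bench

### The job

The run is finished, so close out the lot: lay every U-shaped stamped bracket left on the bench in the grey tote, then take the scanner and book the lot by reading first the job card on its stand and then the tote's own label, each time holding the scanner still and pointed squarely at the middle of the barcode, about 100 mm away, for two seconds. Put the scanner back in its holder as you found it, then turn the press's isolator handle to off, and only once it is off push the dump plunger on the air unit all the way down and hold it there for two seconds to vent the air, then let it come back up. Leave the other things on the bench alone.

Things in the scene. Friction and masses are not known exactly. Their poses are not given: they have to be found in the camera images.
- bracket0: stamped steel U-bracket, 110 long (x) x 40 wide (y) x 30 high, 4 thick, 200 g, lying open side down, its flat web with two dark holes on top; a 22 mm lug 30 wide continues the web at the +x end (at 26 to 30 high). Grip it across the 40 mm width. Origin: centre of the underside of the 110 x 40 channel, z up. Two to four such brackets are present (None if absent), on the bench at the start
- bracket1: stamped steel U-bracket, 110 long (x) x 40 wide (y) x 30 high, 4 thick, 200 g, lying open side down, its flat web with two dark holes on top; a 22 mm lug 30 wide continues the web at the +x end (at 26 to 30 high). Grip it across the 40 mm width. Origin: centre of the underside of the 110 x 40 channel, z up. Two to four such brackets are present (None if absent), on the bench at the start
- bracket2: stamped steel U-bracket, 110 long (x) x 40 wide (y) x 30 high, 4 thick, 200 g, lying open side down, its flat web with two dark holes on top; a 22 mm lug 30 wide continues the web at the +x end (at 26 to 30 high). Grip it across the 40 mm width. Origin: centre of the underside of the 110 x 40 channel, z up. Two to four such brackets are present (None if absent), on the bench at the start
- bracket3: stamped steel U-bracket, 110 long (x) x 40 wide (y) x 30 high, 4 thick, 200 g, lying open side down, its flat web with two dark holes on top; a 22 mm lug 30 wide continues the web at the +x end (at 26 to 30 high). Grip it across the 40 mm width. Origin: centre of the underside of the 110 x 40 channel, z up. Two to four such brackets are present (None if absent), on the bench at the start
- tote: grey plastic tote, open on top, fixed, 220 (x) x 300 (y) x 85 high, walls and floor 6 thick. Origin: centre of the underside, on the bench; its front (-x side, towards the robot) carries the label
- tote_label: white barcode label 56 x 100 on a 70 x 120 plate clipped to the tote's front, leaning 0.5 rad from flat so that it looks up and towards the tote's -x. Origin: middle of the barcode, 60 above the bench, 137 in front of the tote's centre; its z axis points straight out of the label
- job_label: job card 108 x 138 with a barcode in its middle, clipped to a 120 x 150 steel plate on a small steel stand (fixed), leaning 0.55 rad from flat, looking up and towards the stand's front (robot side). Origin: middle of the barcode, 50 above the bench; its z axis points straight out of the card
- scanner: cordless pistol scanner, 240 g, loose, stands nose down in its holder. Origin: middle of the nose window; beam along -z. Head 40 (x) x 48 (y), z 0 (nose) to 94. Handle 30 wide (y), z 54 to 90, along -x to x = -131; butt (last 26) 36 wide. Reads a barcode 50 to 200 before the window, within 25 of the beam, under 0.4 rad off square, any turn about the beam; no trigger to pull
- scanner_grip (a point): a good place to grip the scanner: middle of the handle's section, 45 behind (-x) the beam and 72 above the nose, close to the centre of mass; 30 mm wide along the scanner's y
- holder: aluminium scanner holder, fixed. Origin: on the bench under its cup's middle; axes parallel to the scanner's when in place. Cup inside 48 (x) x 56 (y), floor 8 above the bench, walls to 42, flared mouth to 57 (72 x 80 over its top); a post 24 wide at x = -112, top 62, carries the handle. In place the scanner's origin is 8 above the holder's, with 4 play
- isolator_handle (a joint): rotary isolator handle of the press, rad: 0 = on (bar along the box's front-back x line, as at the start), 1.571 = off (bar along the box's y line). Seen from above, off is a quarter turn counter-clockwise. A sprung over-centre detent of up to 0.2 N m throws it to the nearer end, so past the middle it snaps home
- isolator_grip (a point): centre of the isolator handle's bar, on its upright turning axis, 128 above the bench: the bar is 70 long (this point's x) x 16 wide (y) x 34 high (111 to 145 above the bench), over a round plate on a fixed box 110 x 120, 90 high; grip it across the 16 mm from above
- dump_plunger (a joint): travel of the air unit's dump plunger, m: 0 = up, 0.012 = fully down on its stop. Sprung: 3.5 N to start, 12 N at the bottom; it comes back up by itself. It vents only when pressed onto its stop
- plunger_top (a point): centre of the top of the dump plunger's round black head, 42 across, about 153 above the bench when up; push straight down. It stands on the tallest aluminium block of the fixed air unit; the regulator's round black knob, 60 away, 38 across, is 145 high
- flat_blank: flat dark steel blank 130 x 50 x 6, bystander; origin on its underside
- wrench: wrench 200 long, bystander
- mallet: hammer 220 long, bystander
- oil_can: can 64 across, 190 high, bystander; origin on its underside
- grease_jar: jar 72 across, 75 high, bystander; origin on its underside
- die_block: small die of dark steel 100 x 80 x 60, bystander; origin on its underside

How it is judged (in metres and radians):
On the way, in this order (a step that is already met when the one before it is completed fails the run):
1. all brackets present lie in the tote (x of bracket0 in the frame of tote between -0.11 and 0.11 m and y of bracket0 in the frame of tote between -0.15 and 0.15 m and z of bracket0 in the frame of tote between -0.01 and 0.075 m and linear speed of each of bracket0, bracket1, bracket2, bracket3 below 0.03 m/s and x of bracket1 in the frame of tote between -0.11 and 0.11 m and y of bracket1 in the frame of tote between -0.15 and 0.15 m and z of bracket1 in the frame of tote between -0.01 and 0.075 m and x of bracket2 in the frame of tote between -0.11 and 0.11 m and y of bracket2 in the frame of tote between -0.15 and 0.15 m and z of bracket2 in the frame of tote between -0.01 and 0.075 m and x of bracket3 in the frame of tote between -0.11 and 0.11 m and y of bracket3 in the frame of tote between -0.15 and 0.15 m and z of bracket3 in the frame of tote between -0.01 and 0.075 m), for 0.3 s.
2. the scanner, held still, reads the job card for 1.5 s (z of job_label in the frame of scanner between -0.2 and -0.05 m and x of job_label in the frame of scanner between -0.025 and 0.025 m and y of job_label in the frame of scanner between -0.025 and 0.025 m and z of scanner in the frame of job_label above 0.04 m and angle between the z axis of scanner and the z axis of job_label, either way round below 0.4 rad and linear speed of scanner below 0.03 m/s and angular speed of scanner below 0.2 rad/s), for 1.5 s.
3. the scanner, held still, reads the tote's label for 1.5 s (z of tote_label in the frame of scanner between -0.2 and -0.05 m and x of tote_label in the frame of scanner between -0.025 and 0.025 m and y of tote_label in the frame of scanner between -0.025 and 0.025 m and z of scanner in the frame of tote_label above 0.04 m and angle between the z axis of scanner and the z axis of tote_label, either way round below 0.4 rad and linear speed of scanner below 0.03 m/s and angular speed of scanner below 0.2 rad/s), for 1.5 s.
4. the scanner is back in its holder (x of scanner in the frame of holder between -0.012 and 0.012 m and y of scanner in the frame of holder between -0.012 and 0.012 m and z of scanner in the frame of holder between 0 and 0.018 m and angle between the z axis of scanner and the z axis of holder, either way round below 0.15 rad and x of scanner_grip in the frame of holder below -0.02 m and linear speed of scanner below 0.02 m/s), for 0.2 s.
5. the isolator is turned to off (value of joint isolator_handle above 1.45 rad), for 0.2 s.
6. with the isolator off, the dump plunger is held fully down for 1.5 s (value of joint isolator_handle above 1.45 rad and value of joint dump_plunger above 0.0105 m), for 1.5 s.
At the end, for the whole second after the job is handed in: all brackets present at rest in the tote, below its rim (undersides under 75 mm); scanner in its holder as found (nose within 12 mm sideways, 10 mm in height, 0.15 rad), handle to the post; isolator within 0.12 rad of off; dump plunger back up within 3 mm; bystanders within 50 mm (all of step 1 and all of step 4 and value of joint isolator_handle above 1.45 rad and value of joint dump_plunger below 0.003 m); the robot touches nothing.
It fails at once if the dump plunger is pushed more than 6 mm while the isolator is not off (value of joint dump_plunger above 0.006 m and value of joint isolator_handle below 1.2 rad).
It fails at once if a bystander is moved more than 50 mm (distance of any of flat_blank, wrench, mallet, oil_can, grease_jar, die_block from where it was at the start of the episode above 0.05 m).
Of bracket0, bracket1, bracket2, bracket3 only 2 to 4 are there at a start; the rules pass over those that are not, and their reading is None.
At some moment in a run one of bracket0, bracket1, bracket2, bracket3 may be knocked a few centimetres aside while the robot is not near it.
It also fails if it takes over 200 s, if anything falls off the work surface, if the arm or the gripper's body presses on something with over 40 N, if the wrist force passes 120 N, or if a joint passes its speed limit or range.

### The arm

A 6-joint arm with a two-finger parallel gripper is mounted at the origin on the work surface. World frame = base frame: x ahead of the robot, y to its left, z up, the work surface at z = 0. Lengths are in mm, angles in rad, forces in N, time in s.
With the tool pointing down it reaches from about 350 to 975 mm from the base axis. Payload 7.1 kg.
Tool frame: the origin (TCP) lies midway between the tips of the shut fingers; the grasp point (between the pads) lies 19 mm behind it; z points along the fingers, y is the line along which they close (so a half turn about z gives the same grasp; the last joint's range is limited). The gripper opens to 88 mm and grips with 3 to 60 N. Pads are 20 mm wide; open, the fingers measure 115 mm over their backs; the gripper's body (75 mm by 178 mm) begins 61 mm behind the grasp point.
Start: joints at [1.269, 0.423, 1.63, -0, 1.089, -0.019], TCP at [174.372, 600.166, 222.675] pointing down, gripper open.
Joint ranges: [-3, 3], [-0.9, 2.11], [0.09, 2.58], [-1.31, 4.45], [0.11, 2.69], [-2.54, 2.54]. Speed limits (rad/s): [2.39, 2.39, 3.01, 3.14, 3.14, 3.14].

### API

Orientations are given as a rotation vector (axis times angle).
In Python, from workcell import ctrl gives the robot as it stands. The module is installed in compiled form; this text tells all that it offers.
- The arm moves only by the tool apply_moves, never from a script. Its argument "targets" is a list of rows, each a list of 3 entries, a list of its own where there are three numbers: the opening, from -1 (shut) to 1 (fully open), then the shift along the tool's x, y, z normalised to -1 to 1, where 1 is 5 cm, then the turn, a rotation vector about the tool's x, y, z normalised to -1 to 1, where 1 is 90 degrees. In form: [[jaw, [x, y, z], [wx, wy, wz]], ...]. A call has 1 to 8 rows; each row shifts and turns the commanded pose from where the row before left it, along the tool's axes as they then stand; what a row does not reach is not made up. A row lasts 1/8 s, in which the tool goes at most 62.5 mm and 10.7 degrees, less where a joint would pass 70% of its speed; a pose out of reach is approached as far as the arm can. A call with a number of a shift or a turn outside -1 to 1 is refused whole. A call with a gripper value outside its range is refused whole. The fingers move at their own pace and stop on an object; the grip force is fixed at half the most. Time passes only in rows, so rows that do not move let the fingers close. It gives the time, the measured TCP pose, the force, the opening and the grip force at its end, in the units of the state.
- ctrl.get_obs(): the state, without advancing time (a new reading comes with each control period).
- ctrl.get_image(name): name is "scene" or "top" or "wrist"; returns a dict with "pixels" (480x640x3 uint8, blue, green, red), "camera_matrix" (3x3 intrinsics, pixels), "view" (4x4, takes a point from world to camera coordinates); the wrist camera has in their place "hand_eye" (4x4, takes a point from camera to tool coordinates, whose origin is the TCP and whose axes are the flange's). Camera axes: x right, y down, z forward; pixel columns grow to the right and rows downward; lengths in mm; the calibration is good to about 2 mm. A picture is of the moment at which its call begins: read the wrist's pose just before it. There is no depth.
- ctrl.close_job(): hands the job in; it is judged then, once.
Trained networks look in the newest picture that a camera, given by its name, has taken for a name from the list of things; names that differ only in an ending like _2 or _b are one class to them, and where a whole thing is asked for, a point or a joint stands for the part that bears it (a point fixed in the world has none). Each returns a list of dicts, best first, with "score" (0 to 1); they miss things now and then, are a little off and sometimes report something else, mostly with a low value. They report only what shows in the picture. A call takes as long as a camera call.
- ctrl.masks_of(label, camera): "region" (480x640 bool, what is visible of it) and "bbox" ([left, top, right, bottom] in pixels, round what is visible of it).
- ctrl.pinpoint(label, camera): "xy" ([column, row] in pixels: a listed point, or the origin of a listed thing).
The state is a dict: "t": time; "qpos": joint angles; "qvel": joint speeds; "joint_torque": joint torques, N m; "ee_pos": TCP position; "orientation": TCP orientation; "ft_force": force on the tool from outside, world axes, zero at the start; "moment": the same for the moment, N m; "width": finger opening in mm; "grasp_force": force on a finger pad.
Only numpy, scipy, OpenCV 4.12 (cv2) and the standard library are available. Lean on these libraries where they do the work, as an engineer would, in place of code of your own. Each camera call takes 0.05 s, during which the arm holds its last target. There are 200 camera calls.

## Working session

There is one attempt and no reset: what is moved stays moved. The work goes in short steps, Python scripts to look and compute and a tool call to move; the robot and the scene stay as the last step left them, time stands still between calls to the robot, and variables do not carry over. Pictures are saved under pics/ and viewed, at most 14 in all, crops included, and the job is handed in when it is done.

Besides the shell and the picture viewer there is one more tool, called after ">>>" as a command line: name --argument value ..., lists and objects as JSON in quotes. apply_moves: Moves the arm, as the interface text tells. Scaled input: -1 to 1 covers 5 cm each way for a shift and 90 degrees each way for a turn. Its arguments: {"type":"object","properties":{"targets":{"type":"array"}},"required":["targets"]}

```bash
mkdir -p pics; cat > h.py <<'E'
import numpy as np, cv2
from scipy.spatial.transform import Rotation as R
from workcell import ctrl
np.set_printoptions(precision=3,suppress=True)
def ray(im,uv):
    K=np.array(im["camera_matrix"]);V=np.array(im["view"])
    d=V[:3,:3].T@np.linalg.solve(K,[uv[0],uv[1],1.]); o=-V[:3,:3].T@V[:3,3]
    return o,d
def atz(im,uv,z):
    o,d=ray(im,uv); return o+d*(z-o[2])/d[2]
def proj(im,p):
    K=np.array(im["camera_matrix"]);V=np.array(im["view"])
    c=V[:3,:3]@np.asarray(p,float)+V[:3,3]; q=K@c; return q[:2]/q[2]
def tri(rays):
    A=0;b=0
    for o,d in rays:
        d=d/np.linalg.norm(d);M=np.eye(3)-np.outer(d,d);A=A+M;b=b+M@o
    return np.linalg.solve(A,b)
def wrist():
    s=ctrl.get_obs(); im=ctrl.get_image("wrist")
    T=np.eye(4);T[:3,:3]=R.from_rotvec(s["orientation"]).as_matrix();T[:3,3]=s["ee_pos"]
    im["view"]=np.linalg.inv(T@np.array(im["hand_eye"])); return im
E
python3 - <<'E'
from h import *
s=ctrl.get_obs();print(s)
I={}
for c in("scene","top"):
    I[c]=ctrl.get_image(c);cv2.imwrite(f"pics/{c}0.png",I[c]["pixels"]);print(c,I[c]["view"],I[c]["camera_matrix"])
for l in ["bracket0","tote","tote_label","job_label","scanner","scanner_grip","holder","isolator_grip","plunger_top","flat_blank","oil_can","grease_jar","die_block","wrench","mallet"]:
    for c in I:
        print(l,c,[(np.round(d["xy"],1).tolist(),round(d["score"],2)) for d in ctrl.pinpoint(l,c)[:6]])
E
```

```text
{'t': 0.0, 'qpos': array([ 1.269,  0.424,  1.631, -0.   ,  1.089, -0.019]), 'qvel': array([-0.002, -0.001,  0.001, -0.001, -0.   ,  0.   ]), 'joint_torque': array([ -0.001, -54.461, -27.368,   0.064,   0.022,  -0.   ]), 'ee_pos': array([174.198, 599.64 , 221.9  ]), 'orientation': array([-0.443, -3.11 ,  0.002]), 'ft_force': array([-0.065,  0.504,  0.09 ]), 'moment': array([-0.076, -0.003, -0.018]), 'grasp_force': 0.0, 'width': 87.79799514542029}
scene [[  -0.178    0.984   -0.014  118.33 ]
 [   0.694    0.116   -0.711 -295.501]
 [  -0.698   -0.136   -0.703 1653.459]
 [   0.       0.       0.       1.   ]] [[461.344   0.    315.914]
 [  0.    461.344 242.948]
 [  0.      0.      1.   ]]
top [[  -0.021   -1.      -0.003  -18.516]
 [  -0.983    0.022   -0.182  528.496]
 [   0.182   -0.001   -0.983 1630.308]
 [   0.       0.       0.       1.   ]] [[506.281   0.    317.66 ]
 [  0.    506.281 232.644]
 [  0.      0.      1.   ]]
bracket0 scene [([294.2, 243.6], 0.75), ([254.3, 215.7], 0.71), ([314.2, 282.7], 0.65)]
bracket0 top [([291.4, 272.1], 0.81), ([338.4, 263.3], 0.65), ([318.4, 219
[... 704 characters left out ...]
6], 0.63)]
isolator_grip top [([265.2, 177.7], 0.44)]
plunger_top scene [([454.8, 272.7], 0.76)]
plunger_top top [([205.7, 198.8], 0.46)]
flat_blank scene [([390.8, 242.8], 0.58)]
flat_blank top [([251.6, 277.6], 0.8)]
oil_can scene [([165.4, 217.0], 0.76)]
oil_can top [([467.0, 267.4], 0.67), ([441.2, 298.7], 0.15)]
grease_jar scene [([525.4, 293.2], 0.66), ([465.7, 266.0], 0.37)]
grease_jar top [([152.0, 241.5], 0.89)]
die_block scene [([203.6, 206.2], 0.67)]
die_block top [([440.6, 297.5], 0.56)]
wrench scene [([290.4, 335.5], 0.93)]
wrench top [([322.2, 167.7], 0.88), ([192.3, 261.3], 0.72)]
mallet scene [([503.2, 245.8], 0.89), ([365.3, 292.3], 0.44)]
mallet top [([162.6, 290.2], 0.78)]
```

```bash
python3 - <<'E'
import cv2
a=cv2.imread("pics/top0.png");cv2.imwrite("pics/top0c.png",cv2.resize(a[140:340,120:520],(800,400),interpolation=cv2.INTER_CUBIC))
a=cv2.imread("pics/scene0.png");cv2.imwrite("pics/scene0c.png",cv2.resize(a[150:370,140:560],(800,419),interpolation=cv2.INTER_CUBIC))
E
```

```text
(no output)
```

View pics/top0c.png

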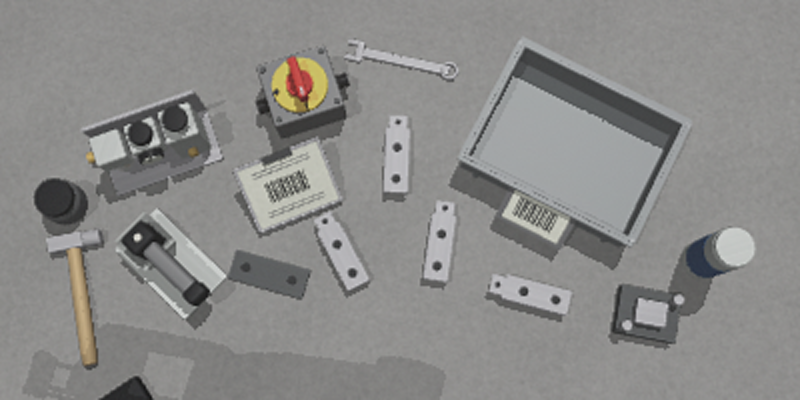

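View pics/scene0c.png

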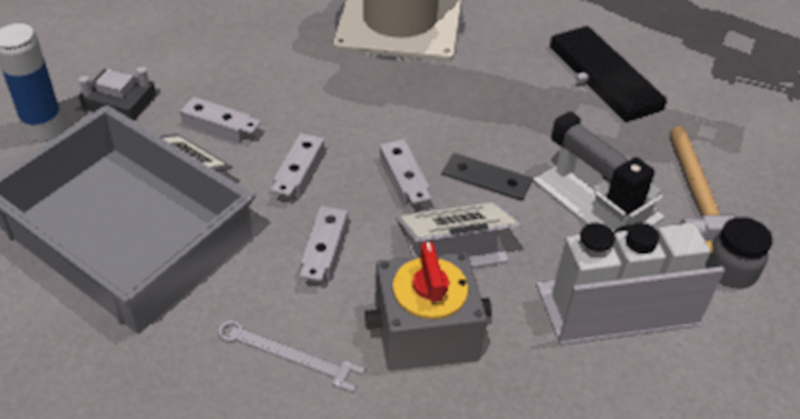

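The four brackets lie mid-bench at top-crop (397,155), (437,243), (530,295) and (342,253). The tote is on the right with its label at (535,213), and the isolator is at (298,80). The air unit is upper left; the networks put the plunger at crop (172,118). The scanner is in its holder at (140,235) with its handle running to (195,290).

```bash
python3 - <<'E'
from h import *
t=ctrl.get_image("top");s=ctrl.get_image("scene")
def ang(p,q): d=q-p; return np.degrees(np.arctan2(d[1],d[0]))
print("brackets")
for m in ctrl.masks_of("bracket0","top"):
    r=m["region"].astype(np.uint8)
    c=cv2.minAreaRect(cv2.findNonZero(r)); 
    P=np.array([atz(t,p,30)[:2] for p in cv2.boxPoints(c)])
    e=[P[1]-P[0],P[2]-P[1]];L=[np.linalg.norm(x) for x in e];l=e[int(np.argmax(L))]
    print(round(m["score"],2),P.mean(0),L,np.degrees(np.arctan2(l[1],l[0])))
# bracket holes from crop: hole mid -> ch. centre
for h1,h2,lug in [((397,147),(396,185),(398,121)),((441,233),(436,267),(445,208)),((524,291),(557,300),(497,285)),((337,244),(354,273),(324,221))]:
    w=[atz(t,(a/2+120,b/2+140),30)[:2] for a,b in (h1,h2,lug)]
    print("holes",w,(w[0]+w[1])/2,"lugdir",ang(w[1],w[0]),np.linalg.norm(w[0]-w[1]))
print("tote rim",C:=[atz(t,(a/2+120,b/2+140),85)[:2] for a,b in [(521,40),(690,122),(633,243),(462,158)]])
C=np.array(C);print(C.mean(0),"xdir",ang(C[3],C[0]),ang(C[2],C[1]),"ydir",ang(C[1],C[0]),ang(C[2],C[3]),np.linalg.norm(C-np.roll(C,1,0),axis=1))
for n,z,a,b in [("isolator",128,(265.2,177.7),(363.2,293.6)),("plunger",153,(205.7,198.8),(454.8,272.7)),("sgrip",80,(199.1,269.3),(460.4,233.3)),("holder",0,(195.4,263.3),(464.6,263)),("scanner",8,(194.4,260.4),(465.7,258.2)),("job",50,(262.3,230),(381.5,264.7)),("totelab",60,(384.9,251.4),(239.9,229.5))]:
    print(n,tri([ray(t,a),ray(s,b)]),"atz",atz(t,a,z),atz(s,b,z))
# job card corners crop
print("scanner dir handle: head top->butt",a:=atz(t,(138/2+120,237/2+140),102),b:=atz(t,(196/2+120,292/2+140),80),ang(b,a))
print("isobar",ang(atz(t,(301/2+120,103/2+140),145),atz(t,(294/2+120,62/2+140),145)))
print("iso box", [atz(t,(a/2+120,b/2+140),90)[:2] for a,b in[(258,74),(320,47),(343,98),(277,127)]])
print("job card", [atz(t,(a/2+120,b/2+140),50)[:2] for a,b in[(235,171),(318,141),(341,197),(264,231),(288,186)]])
print("knobs",[atz(t,(a/2+120,b/2+140),150) for a,b in [(140,133),(175,118)]])
E
```

```text
brackets
0.88 [426.109  64.817] [np.float64(41.65471506221788), np.float64(131.6994651013056)] -154.43970915845148
0.72 [ 347.818 -243.256] [np.float64(39.95202786474212), np.float64(129.0538807482795)] -107.7420169042536
0.7 [583.775 -30.572] [np.float64(37.3463058052292), np.float64(127.59740512772679)] 178.6628188998369
0.57 [ 439.016 -101.766] [np.float64(131.61830182143498), np.float64(40.189209843230564)] -8.629734451611505
holes [array([597.078, -34.234]), array([531.872, -31.141]), array([642.209, -36.911])] [564.475 -32.687] lugdir -2.71620151573963 65.27905278898798
holes [array([ 449.114, -104.161]), array([392.696, -94.227]), array([ 491.031, -112.083])] [420.905 -99.194] lugdir -9.985749112214762 57.285390312638164
holes [array([ 350.028, -237.729]), array([ 334.128, -291.205]), array([ 360.837, -193.75 ])] [ 342.078 -264.467] lugdir 73.44085707415323 55.789684752704126
holes [array([434.486,  68.867]), array([385.717,  41.339]), array([473.517,  90.104])] [410.102  55.103] lugdir 29.443183075357148 56.00202741503826
tote rim [array([ 762.59 , -244.418]), array([ 616.069
[... 612 characters left out ...]
.608 386.787   8.   ] [431.353 385.175   8.   ]
job [539.573 153.498  55.354] atz [540.651 153.447  50.   ] [534.461 154.2    50.   ]
totelab [ 461.682 -254.431   47.828] atz [ 458.668 -248.397   60.   ] [ 474.394 -253.664   60.   ]
scanner dir handle: head top->butt [443.42 381.04 102.  ] [355.932 291.846  80.   ] 45.55317922767717
isobar 9.107094507944606
iso box [array([712.049, 192.686]), array([756.265,  89.98 ]), array([667.984,  52.882]), array([621.397, 161.33 ])]
job card [array([557.691, 235.852]), array([605.761,  97.549]), array([509.983,  60.236]), array([456.052, 187.432]), array([530.405, 147.828])]
knobs [array([601.576, 369.698, 150.   ]), array([624.657, 315.085, 150.   ])]
```

```bash
cat >> h.py <<'E'
def down(psi):
    c,s=np.cos(np.radians(psi)),np.sin(np.radians(psi))
    return np.array([[c,s,0],[s,-c,0],[0,0,-1.]])
def plan(p,Rt):
    """turn first (tool axes), then shift in the turned axes; units of the moves"""
    s=ctrl.get_obs();R0=R.from_rotvec(s["orientation"]).as_matrix()
    print("t",round(s["t"],1),"at",s["ee_pos"],"width",round(s["width"],1),"| TURN",R.from_matrix(R0.T@Rt).as_rotvec()/(np.pi/2),"SHIFT",Rt.T@(np.asarray(p)-s["ee_pos"])/50)
    return s
def brackets():
    t=ctrl.get_image("top");o=[]
    for m in ctrl.masks_of("bracket0","top"):
        c=cv2.minAreaRect(cv2.findNonZero(m["region"].astype(np.uint8)))
        P=np.array([atz(t,p,28)[:2] for p in cv2.boxPoints(c)]);e=[P[1]-P[0],P[2]-P[1]];l=max(e,key=np.linalg.norm)
        print("br",round(m["score"],2),P.mean(0),sorted(np.linalg.norm(x) for x in e),"ang",np.degrees(np.arctan2(l[1],l[0]))%180)
    return t
E
python3 - <<'E'
from h import *
plan([416,60,150],down(208))
E
```

```text
t 1.8 at [174.352 600.185 222.691] width 87.6 | TURN [ 0.    -0.    -0.491] SHIFT [  0.805 -11.808   1.454]
```

>>> apply_moves --targets '[[0.6,[0,0,0],[0,0,-0.1]],[0.6,[0,0,0],[0,0,-0.1]],[0.6,[0,0,0],[0,0,-0.1]],[0.6,[0,0,0],[0,0,-0.1]],[0.6,[0,0,0],[0,0,-0.09]],[0.6,[0.05,-0.8,0],[0,0,0]],[0.6,[0.05,-0.8,0],[0,0,0]],[0.6,[0.05,-0.8,0],[0,0,0]]]'

```text
t: 2.75
ee_pos: [224.2, 489.6, 222.7]
orientation: [-0.758, 3.049, 0.0]
ft_force: [0.1, -0.5, 0.4]
width: 70.5
grasp_force: 0.0
```

>>> apply_moves --targets '[[0.6,[0.05,-0.8,0],[0,0,0]],[0.6,[0.05,-0.8,0],[0,0,0]],[0.6,[0.05,-0.8,0],[0,0,0]],[0.6,[0.05,-0.8,0],[0,0,0]],[0.6,[0.05,-0.8,0],[0,0,0]],[0.6,[0.05,-0.8,0.2],[0,0,0]],[0.6,[0.05,-0.8,0.4],[0,0,0]],[0.6,[0.05,-0.8,0.4],[0,0,0]]]'

```text
t: 3.75
ee_pos: [356.7, 197.4, 172.6]
orientation: [-0.757, 3.047, 0.001]
ft_force: [0.1, 0.9, 0.2]
width: 70.1
grasp_force: 0.0
```

>>> apply_moves --targets '[[0.6,[0.1,-0.8,0.4],[0,0,0]],[0.6,[0.1,-0.8,0],[0,0,0]],[0.6,[0.05,-0.6,0],[0,0,0]],[0.6,[0,0,0],[0,0,0]]]'

```text
t: 4.25
ee_pos: [397.1, 94.2, 152.8]
orientation: [-0.752, 3.05, -0.0]
ft_force: [-0.1, -0.8, 0.1]
width: 70.3
grasp_force: 0.0
```

```bash
python3 - <<'E'
from h import *
plan([416,60,5],down(208))
w=wrist();cv2.imwrite("pics/w1.png",w["pixels"])
for m in ctrl.masks_of("bracket0","wrist"):
    c=cv2.minAreaRect(cv2.findNonZero(m["region"].astype(np.uint8)))
    P=np.array([atz(w,p,30)[:2] for p in cv2.boxPoints(c)]);e=[P[1]-P[0],P[2]-P[1]];l=max(e,key=np.linalg.norm)
    print(m["score"],m["bbox"],P.mean(0),e,np.degrees(np.arctan2(l[1],l[0]))%180)
print([(d["xy"],d["score"],atz(w,d["xy"],0)) for d in ctrl.pinpoint("bracket0","wrist")])
E
```

```text
t 4.2 at [397.088  94.232 152.816] width 70.3 | TURN [-0.     0.    -0.003] SHIFT [-0.013 -0.782  2.956]
0.84 [11.5, 72.9, 150.0, 237.4] [439.623 -96.388] [array([-135.175,   25.947]), array([ 2.923, 51.525])] 169.1342521868762
0.75 [94.1, 268.0, 153.3, 285.3] [512.894 -29.597] [array([-17.291,  -6.02 ]), array([-23.2  ,  44.144])] 117.72397028316955
0.56 [242.4, 162.1, 287.1, 318.1] [429.081  63.632] [array([-19.005,  36.157]), array([118.058,  59.68 ])] 26.81711342056033
[([268.1, 223.0], 0.76, array([419.635,  58.701,   0.   ])), ([96.1, 148.4], 0.68, array([ 429.448, -101.064,    0.   ]))]
```

View pics/w1.png

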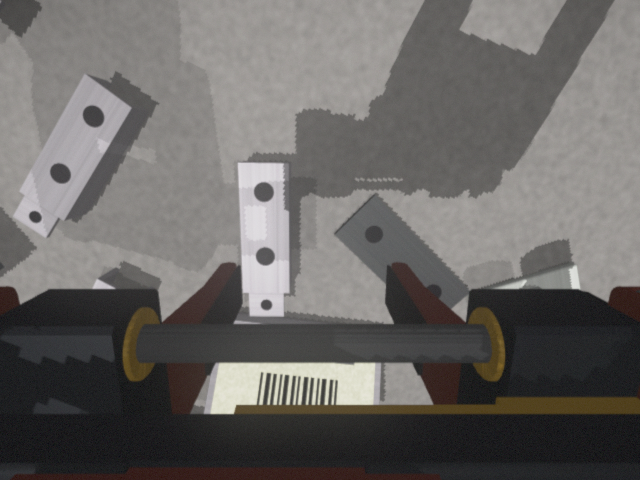

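The bracket shows at (265,240) between the finger lines, with the flat blank to the right at (405,250). It is clear to go down.

>>> apply_moves --targets '[[0.6,[-0.04,-0.43,0],[0,0,0]],[0.6,[0,-0.4,0],[0,0,0]],[0.6,[0,0,0.8],[0,0,0]],[0.6,[0,0,0.8],[0,0,0]],[0.6,[0,0,0.8],[0,0,0]],[0.6,[0,0,0.52],[0,0,0]],[0.6,[0,0,0],[0,0,0]],[-1,[0,0,0],[0,0,0]]]'

```text
t: 5.4
ee_pos: [417.8, 60.3, 7.3]
orientation: [-0.759, 3.048, -0.0]
ft_force: [-0.6, 0.3, 0.7]
width: 63.1
grasp_force: 0.0
```

>>> apply_moves --targets '[[-1,[0,0,0],[0,0,0]],[-1,[0,0,0],[0,0,0]],[-1,[0,0,0],[0,0,0]],[-1,[0,0,0],[0,0,0]],[-1,[0,0,0],[0,0,0]]]'

```text
t: 6.02
ee_pos: [418.1, 59.7, 7.4]
orientation: [-0.757, 3.048, -0.0]
ft_force: [-1.5, 1.4, 7.8]
width: 39.8
grasp_force: 29.9
```

```bash
python3 - <<'E'
from h import *
plan([533.5,-409,150],down(152))
E
```

```text
t 6.0 at [418.139  59.707   7.435] width 39.8 | TURN [0.    0.001 0.621] SHIFT [-6.438 -7.194 -2.851]
```

>>> apply_moves --targets '[[-1,[0,0,-0.5],[0,0,0]],[-1,[0,0,-0.8],[0,0,0]],[-1,[0,0,-0.8],[0,0,0]],[-1,[0,0,-0.75],[0,0,0]],[-1,[0,0,0],[0,0,0.1]],[-1,[0,0,0],[0,0,0.1]],[-1,[0,0,0],[0,0,0.1]],[-1,[0,0,0],[0,0,0.1]]]'

```text
t: 7.02
ee_pos: [417.1, 59.5, 149.3]
orientation: [-0.23, -3.133, 0.0]
ft_force: [0.4, 0.6, -1.9]
width: 39.7
grasp_force: 29.9
```

>>> apply_moves --targets '[[-1,[0,0,0],[0,0,0.1]],[-1,[0,0,0],[0,0,0.1]],[-1,[-0.6,-0.65,0],[0,0,0.02]],[-1,[-0.6,-0.65,0],[0,0,0]],[-1,[-0.6,-0.65,0],[0,0,0]],[-1,[-0.6,-0.65,0],[0,0,0]],[-1,[-0.6,-0.65,0],[0,0,0]],[-1,[-0.6,-0.65,0],[0,0,0]]]'

```text
t: 8.02
ee_pos: [486.5, -198.0, 149.2]
orientation: [-0.758, -3.048, -0.0]
ft_force: [1.2, 0.4, -1.5]
width: 39.9
grasp_force: 29.9
```

>>> apply_moves --targets '[[-1,[-0.6,-0.65,0],[0,0,0]],[-1,[-0.6,-0.65,0],[0,0,0]],[-1,[-0.6,-0.65,0],[0,0,0]],[-1,[-0.6,-0.65,0],[0,0,0]],[-1,[-0.44,-0.69,0],[0,0,0]],[-1,[0,0,0],[0,0,0]]]'

```text
t: 8.78
ee_pos: [534.8, -411.0, 148.8]
orientation: [0.762, 3.047, -0.001]
ft_force: [-0.8, 1.4, -2.6]
width: 40.1
grasp_force: 29.9
```

```bash
python3 - <<'E'
from h import *
plan([533.5,-409,22],down(152))
t=brackets();cv2.imwrite("pics/top1.png",cv2.resize(t["pixels"][140:340,120:520],(800,400)))
E
```

```text
t 8.8 at [ 534.764 -410.969  148.842] width 40.1 | TURN [-0.     0.    -0.001] SHIFT [0.041 0.023 2.537]
br 0.61 [587.452 -32.869] [np.float64(42.52058693810846), np.float64(129.8595592275219)] ang 174.5912513392438
br 0.56 [ 466.555 -101.105] [np.float64(33.25631083027009), np.float64(79.36916969419899)] ang 158.106677486052
```

View pics/top1.png

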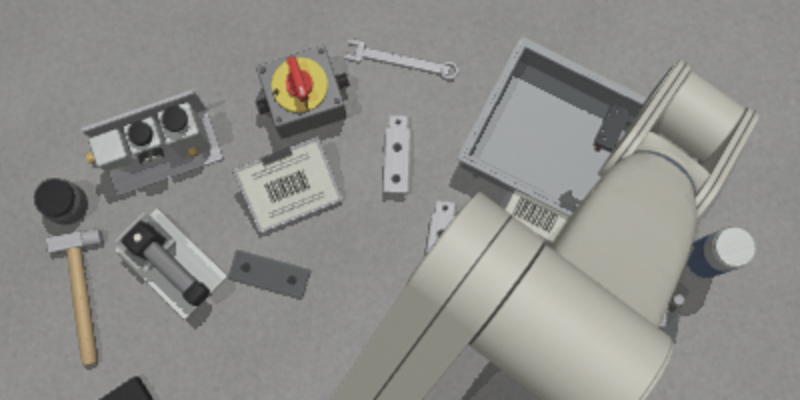

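The bracket is held over the tote, and the oil can top at (733,248) is clear of the gripper.

>>> apply_moves --targets '[[-1,[0.04,0.02,0.7],[0,0,0]],[-1,[0,0,0.7],[0,0,0]],[-1,[0,0,0.7],[0,0,0]],[-1,[0,0,0.44],[0,0,0]],[-1,[0,0,0],[0,0,0]],[0.3,[0,0,0],[0,0,0]],[0.3,[0,0,0],[0,0,0]],[0.3,[0,0,0],[0,0,0]]]'

```text
t: 9.88
ee_pos: [534.6, -407.1, 23.5]
orientation: [0.757, 3.047, -0.001]
ft_force: [-0.2, -0.5, -0.3]
width: 56.7
grasp_force: 0.0
```

>>> apply_moves --targets '[[0.3,[0,0,-0.5],[0,0,0]],[0.3,[0,0,-0.7],[0,0,0]],[0.3,[0,0,-0.7],[0,0,0]],[0.3,[0,0,-0.7],[0,0,0]],[0.3,[0,0,0],[0,0,0]]]'

```text
t: 10.5
ee_pos: [535.6, -408.0, 156.1]
orientation: [0.756, 3.043, -0.004]
ft_force: [-0.4, -0.2, 0.1]
width: 57.1
grasp_force: 0.0
```

```bash
python3 - <<'E'
from h import *
plan([428,-100,150],down(171))
E
```

```text
t 10.5 at [ 535.646 -408.021  156.095] width 57.1 | TURN [-0.001  0.004 -0.21 ] SHIFT [3.09  5.748 0.122]
```

>>> apply_moves --targets '[[0.8,[0,0,0],[0,0,-0.1]],[0.8,[0,0,0],[0,0,-0.11]],[0.8,[0.39,0.72,0],[0,0,0]],[0.8,[0.39,0.72,0],[0,0,0]],[0.8,[0.39,0.72,0],[0,0,0]],[0.8,[0.39,0.72,0],[0,0,0]],[0.8,[0.39,0.72,0],[0,0,0]],[0.8,[0.39,0.72,0],[0,0,0]]]'

```text
t: 11.5
ee_pos: [451.0, -173.6, 151.4]
orientation: [-0.247, -3.131, -0.001]
ft_force: [1.0, -0.4, 1.4]
width: 79.3
grasp_force: 0.0
```

>>> apply_moves --targets '[[0.8,[0.39,0.72,0],[0,0,0]],[0.8,[0.36,0.7,0.1],[0,0,0]],[0.8,[0,0,0],[0,0,0]]]'

```text
t: 11.88
ee_pos: [424.2, -97.0, 146.2]
orientation: [-0.242, -3.129, -0.001]
ft_force: [0.7, 0.3, 0.9]
width: 79.0
grasp_force: 0.0
```

```bash
cat >> h.py <<'E'
def wbr():
    w=wrist()
    for m in ctrl.masks_of("bracket0","wrist"):
        c=cv2.minAreaRect(cv2.findNonZero(m["region"].astype(np.uint8)))
        P=np.array([atz(w,p,30)[:2] for p in cv2.boxPoints(c)]);e=[P[1]-P[0],P[2]-P[1]];l=max(e,key=np.linalg.norm)
        print("w",round(m["score"],2),np.array(m["bbox"]),P.mean(0),sorted(np.linalg.norm(x) for x in e),"ang",np.degrees(np.arctan2(l[1],l[0]))%180)
    for d in ctrl.pinpoint("bracket0","wrist"): print("pt",round(d["score"],2),np.array(d["xy"]),atz(w,d["xy"],0)[:2])
    return w
E
python3 - <<'E'
from h import *
wbr();brackets();plan([428,-100,5],down(171))
E
```

```text
w 0.97 [284.7 166.9 337.5 321.9] [ 440.959 -101.601] [np.float64(40.05951936525208), np.float64(131.8380527287878)] ang 172.0794409857794
w 0.62 [ 20.  131.2 193.9 201.8] [ 350.936 -247.416] [np.float64(42.647891960990826), np.float64(134.4334182017805)] ang 74.58465938410961
pt 0.82 [402.9 365.2] [580.497 -32.288]
pt 0.74 [307.7 229.5] [ 431.037 -103.173]
br 0.83 [587.366 -31.704] [np.float64(40.096257589464514), np.float64(129.53896931688132)] ang 175.3951123910599
br 0.8 [ 542.452 -409.496] [np.float64(41.819914015195366), np.float64(136.6436214924056)] ang 150.91468306617884
br 0.58 [ 346.641 -244.943] [np.float64(42.292299646521926), np.float64(129.13990687901742)] ang 72.70729274698951
t 12.1 at [426.776 -99.761 147.163] width 78.5 | TURN [-0.     0.    -0.001] SHIFT [-0.025 -0.001  2.843]
```

>>> apply_moves --targets '[[0.8,[-0.07,0,0.7],[0,0,0]],[0.8,[0,0,0.8],[0,0,0]],[0.8,[0,0,0.8],[0,0,0]],[0.8,[0,0,0.52],[0,0,0]],[0.8,[0,0,0],[0,0,0]],[-1,[0,0,0],[0,0,0]],[-1,[0,0,0],[0,0,0]],[-1,[0,0,0],[0,0,0]]]'

```text
t: 13.12
ee_pos: [430.4, -99.7, 7.1]
orientation: [0.247, 3.13, -0.001]
ft_force: [0.5, 0.3, 0.3]
width: 52.3
grasp_force: 0.0
```

>>> apply_moves --targets '[[-1,[0,0,0],[0,0,0]],[-1,[0,0,0],[0,0,0]],[-1,[0,0,0],[0,0,0]],[-1,[0,0,-0.5],[0,0,0]],[-1,[0,0,-0.8],[0,0,0]],[-1,[0,0,-0.8],[0,0,0]],[-1,[0,0,-0.75],[0,0,0]],[-1,[0,0,0],[0,0,0]]]'

```text
t: 14.12
ee_pos: [431.2, -99.8, 150.8]
orientation: [0.246, 3.127, -0.001]
ft_force: [0.1, 0.6, -2.0]
width: 39.6
grasp_force: 30.0
```

```bash
python3 - <<'E'
from h import *
plan([564.7,-351,150],down(152))
E
```

```text
t 14.1 at [431.235 -99.832 150.797] width 39.6 | TURN [0.    0.003 0.211] SHIFT [-4.715 -3.182  0.016]
```

>>> apply_moves --targets '[[-1,[0,0,0],[0,0,0.11]],[-1,[0,0,0],[0,0,0.1]],[-1,[-0.67,-0.45,0],[0,0,0]],[-1,[-0.67,-0.45,0],[0,0,0]],[-1,[-0.67,-0.45,0],[0,0,0]],[-1,[-0.67,-0.45,0],[0,0,0]],[-1,[-0.67,-0.45,0],[0,0,0]],[-1,[-0.67,-0.45,0],[0,0,0]]]'

```text
t: 15.12
ee_pos: [543.6, -313.4, 146.1]
orientation: [-0.757, -3.046, -0.002]
ft_force: [0.1, 0.9, -1.7]
width: 40.0
grasp_force: 30.0
```

>>> apply_moves --targets '[[-1,[-0.69,-0.48,0],[0,0,0]],[-1,[0,0,0],[0,0,0]],[-1,[0,0,0.7],[0,0,0]],[-1,[0,0,0.7],[0,0,0]],[-1,[0,0,0.7],[0,0,0]],[-1,[0,0,0.44],[0,0,0]],[-1,[0,0,0],[0,0,0]],[0.25,[0,0,0],[0,0,0]]]'

```text
t: 16.12
ee_pos: [564.1, -350.5, 22.7]
orientation: [0.757, 3.048, -0.001]
ft_force: [0.2, -0.4, 0.1]
width: 46.5
grasp_force: 0.0
```

>>> apply_moves --targets '[[0.25,[0,0,0],[0,0,0]],[0.25,[0,0,0],[0,0,0]],[0.25,[0,0,-0.5],[0,0,0]],[0.25,[0,0,-0.7],[0,0,0]],[0.25,[0,0,-0.7],[0,0,0]],[0.25,[0,0,-0.7],[0,0,0]],[0.5,[0,0,0],[0,0,0]]]'

```text
t: 17.0
ee_pos: [565.3, -351.5, 155.6]
orientation: [0.756, 3.043, -0.003]
ft_force: [0.6, -0.4, -0.9]
width: 61.3
grasp_force: 0.0
```

```bash
python3 - <<'E'
from h import *
plan([576.4,-31,150],down(176))
E
```

```text
t 17.0 at [ 565.284 -351.457  155.641] width 61.3 | TURN [-0.001  0.004 -0.266] SHIFT [0.225 6.409 0.113]
```

>>> apply_moves --targets '[[0.8,[0,0,0],[0,0,-0.09]],[0.8,[0,0,0],[0,0,-0.09]],[0.8,[0,0,0],[0,0,-0.09]],[0.8,[0.03,0.8,0],[0,0,0]],[0.8,[0.03,0.8,0],[0,0,0]],[0.8,[0.03,0.8,0],[0,0,0]],[0.8,[0.03,0.8,0],[0,0,0]],[0.8,[0.03,0.8,0],[0,0,0]]]'

```text
t: 18.0
ee_pos: [567.8, -148.7, 150.8]
orientation: [-0.099, -3.139, -0.001]
ft_force: [-0.1, -0.0, -0.3]
width: 79.0
grasp_force: 0.0
```

>>> apply_moves --targets '[[0.8,[0.03,0.8,0],[0,0,0]],[0.8,[0.03,0.8,0.1],[0,0,0]],[0.8,[0.02,0.8,0.1],[0,0,0]],[0.8,[0,0,0],[0,0,0]]]'

```text
t: 18.5
ee_pos: [571.1, -27.9, 140.5]
orientation: [-0.094, -3.138, -0.0]
ft_force: [0.3, -0.6, -0.3]
width: 79.0
grasp_force: 0.0
```

```bash
python3 - <<'E'
from h import *
wbr();brackets();plan([576.4,-31,5],down(176))
E
```

```text
w 0.73 [279.7 167.8 336.9 321.4] [587.247 -33.73 ] [np.float64(40.03463269316823), np.float64(127.67702613798137)] ang 177.40052403309863
pt 0.85 [307.3 229.3] [577.097 -33.711]
br 0.76 [ 346.145 -245.339] [np.float64(45.72371920672639), np.float64(133.59013156395386)] ang 74.63758759386637
br 0.75 [ 541.081 -408.73 ] [np.float64(41.807703361879184), np.float64(133.49896293106036)] ang 150.9146258936957
br 0.6 [ 569.437 -353.82 ] [np.float64(43.569381191840236), np.float64(133.88387998916485)] ang 151.25127784328126
br 0.5 [ 310.218 -435.989] [np.float64(87.01907774838983), np.float64(114.71015069884888)] ang 78.18809571198777
t 18.8 at [571.988 -31.114 141.585] width 79.2 | TURN [-0.    -0.     0.004] SHIFT [-0.088  0.008  2.732]
```

>>> apply_moves --targets '[[0.8,[-0.09,-0.02,0.7],[0,0,0]],[0.8,[0,0,0.8],[0,0,0]],[0.8,[0,0,0.8],[0,0,0]],[0.8,[0,0,0.4],[0,0,0]],[0.8,[0,0,0],[0,0,0]],[-1,[0,0,0],[0,0,0]],[-1,[0,0,0],[0,0,0]],[-1,[0,0,0],[0,0,0]]]'

```text
t: 19.75
ee_pos: [577.2, -31.4, 7.7]
orientation: [0.099, 3.138, -0.0]
ft_force: [-0.5, -0.8, -0.4]
width: 52.3
grasp_force: 0.0
```

>>> apply_moves --targets '[[-1,[0,0,0],[0,0,0]],[-1,[0,0,0],[0,0,0]],[-1,[0,0,0],[0,0,0]],[-1,[0,0,-0.5],[0,0,0]],[-1,[0,0,-0.8],[0,0,0]],[-1,[0,0,-0.8],[0,0,0]],[-1,[0,0,-0.75],[0,0,0]],[-1,[0,0,0],[0,0,0]]]'

```text
t: 20.75
ee_pos: [578.1, -31.5, 151.6]
orientation: [0.099, 3.135, -0.0]
ft_force: [1.0, 0.6, -1.9]
width: 39.7
grasp_force: 30.0
```

```bash
python3 - <<'E'
from h import *
plan([596,-292.7,150],down(152))
E
```

```text
t 20.8 at [578.146 -31.485 151.614] width 39.7 | TURN [0.001 0.003 0.271] SHIFT [-2.768 -4.445  0.032]
```

>>> apply_moves --targets '[[-1,[0,0,0],[0,0,0.09]],[-1,[0,0,0],[0,0,0.09]],[-1,[0,0,0],[0,0,0.09]],[-1,[-0.46,-0.74,0],[0,0,0]],[-1,[-0.46,-0.74,0],[0,0,0]],[-1,[-0.46,-0.74,0],[0,0,0]],[-1,[-0.46,-0.74,0],[0,0,0]],[-1,[-0.46,-0.74,0],[0,0,0]]]'

```text
t: 21.75
ee_pos: [590.3, -249.6, 146.8]
orientation: [-0.757, -3.046, -0.001]
ft_force: [-0.2, 0.7, -2.2]
width: 39.9
grasp_force: 30.0
```

>>> apply_moves --targets '[[-1,[-0.46,-0.74,0],[0,0,0]],[-1,[0,0,0],[0,0,0]],[-1,[0,0,0.7],[0,0,0]],[-1,[0,0,0.7],[0,0,0]],[-1,[0,0,0.7],[0,0,0]],[-1,[0,0,0.46],[0,0,0]],[-1,[0,0,0],[0,0,0]],[0.25,[0,0,0],[0,0,0]]]'

```text
t: 22.75
ee_pos: [595.4, -292.3, 22.2]
orientation: [0.757, 3.047, -0.001]
ft_force: [0.7, 0.2, 0.2]
width: 46.6
grasp_force: 0.0
```

>>> apply_moves --targets '[[0.25,[0,0,0],[0,0,0]],[0.25,[0,0,0],[0,0,0]],[0.25,[0,0,-0.5],[0,0,0]],[0.25,[0,0,-0.7],[0,0,0]],[0.25,[0,0,-0.7],[0,0,0]],[0.25,[0,0,-0.7],[0,0,0]],[0.5,[0,0,0],[0,0,0]]]'

```text
t: 23.62
ee_pos: [596.5, -293.2, 155.2]
orientation: [0.756, 3.042, -0.002]
ft_force: [-0.0, 0.0, 0.0]
width: 61.6
grasp_force: 0.0
```

```bash
python3 - <<'E'
from h import *
brackets();plan([346.5,-257,150],down(74))
E
```

```text
br 0.68 [ 538.82  -414.556] [np.float64(30.573005629199294), np.float64(135.3522338118867)] ang 151.7360015349028
t 23.7 at [ 594.411 -292.159  151.47 ] width 65.6 | TURN [0.    0.    0.868] SHIFT [-0.691 -4.96   0.029]
```

>>> apply_moves --targets '[[0.8,[0,0,0],[0,0,0.1]],[0.8,[0,0,0],[0,0,0.1]],[0.8,[0,0,0],[0,0,0.1]],[0.8,[0,0,0],[0,0,0.1]],[0.8,[0,0,0],[0,0,0.1]],[0.8,[0,0,0],[0,0,0.1]],[0.8,[0,0,0],[0,0,0.1]],[0.8,[0,0,0],[0,0,0.1]]]'

```text
t: 24.72
ee_pos: [593.5, -291.6, 149.2]
orientation: [-2.408, -2.013, 0.002]
ft_force: [-0.3, 1.3, 0.8]
width: 79.2
grasp_force: 0.0
```

>>> apply_moves --targets '[[0.8,[0,0,0],[0,0,0.07]],[0.8,[-0.11,-0.83,0],[0,0,0]],[0.8,[-0.11,-0.83,0],[0,0,0]],[0.8,[-0.11,-0.83,0],[0,0,0]],[0.8,[-0.11,-0.83,0],[0,0,0]],[0.8,[-0.11,-0.83,0],[0,0,0]],[0.8,[-0.11,-0.81,0],[0,0,0]],[0.8,[0,0,0],[0,0,0]]]'

```text
t: 25.72
ee_pos: [343.8, -253.1, 149.9]
orientation: [-2.51, -1.882, 0.002]
ft_force: [0.5, 0.7, 0.4]
width: 79.2
grasp_force: 0.0
```

```bash
python3 - <<'E'
from h import *
wbr();brackets();plan([348,-257,5],down(74))
E
```

```text
w 0.94 [536.7 229.8 640.  290.6] [ 558.207 -346.044] [np.float64(43.90295214368681), np.float64(86.97367448333759)] ang 152.51434151265605
w 0.85 [293.7 135.  346.9 298.6] [ 351.649 -247.362] [np.float64(38.96744545868576), np.float64(132.27473522672062)] ang 74.94258865758343
w 0.76 [565.9 148.1 640.  214.8] [ 578.158 -282.346] [np.float64(41.34722573804114), np.float64(58.61979970395606)] ang 152.06135474022065
pt 0.7 [610.1 181.4] [ 602.2   -291.079]
pt 0.64 [577.9 254.9] [ 568.033 -350.608]
pt 0.57 [321.1 227.3] [ 349.861 -260.224]
br 0.81 [ 571.14  -353.911] [np.float64(39.06535380029697), np.float64(130.79832060948416)] ang 151.24327788187546
br 0.73 [413.033 347.904] [np.float64(101.8903526953962), np.float64(178.03020823727252)] ang 44.61709524252464
br 0.65 [ 605.961 -296.943] [np.float64(40.85711025746694), np.float64(131.32685179282964)] ang 151.6063138925964
br 0.63 [ 541.081 -408.73 ] [np.float64(41.80770287591835), np.float64(133.49896216741803)] ang 150.91462528411898
t 26.0 at [ 348.202 -255.018  150.996] width 78.6 | TURN [ 0.     0.    -0.002] SHIFT [-0.039  0.007  2.92 ]
```

>>> apply_moves --targets '[[0.8,[-0.06,0.03,0.7],[0,0,0]],[0.8,[0,0,0.8],[0,0,0]],[0.8,[0,0,0.8],[0,0,0]],[0.8,[0,0,0.6],[0,0,0]],[0.8,[0,0,0],[0,0,0]],[-1,[0,0,0],[0,0,0]],[-1,[0,0,0],[0,0,0]],[-1,[0,0,0],[0,0,0]]]'

```text
t: 26.98
ee_pos: [348.4, -258.4, 7.2]
orientation: [2.511, 1.885, 0.001]
ft_force: [-0.6, -0.5, -0.5]
width: 52.4
grasp_force: 0.0
```

>>> apply_moves --targets '[[-1,[0,0,0],[0,0,0]],[-1,[0,0,0],[0,0,0]],[-1,[0,0,0],[0,0,0]],[-1,[0,0,-0.5],[0,0,0]],[-1,[0,0,-0.8],[0,0,0]],[-1,[0,0,-0.8],[0,0,0]],[-1,[0,0,-0.8],[0,0,0]],[-1,[0,0,0],[0,0,0]]]'

```text
t: 27.98
ee_pos: [349.1, -259.0, 153.4]
orientation: [2.508, 1.883, 0.002]
ft_force: [0.5, -0.4, -3.8]
width: 39.6
grasp_force: 30.0
```

```bash
python3 - <<'E'
from h import *
plan([646.5,-245,150],down(152))
E
```

```text
t 28.0 at [ 349.116 -259.032  153.431] width 39.6 | TURN [ 0.002  0.003 -0.869] SHIFT [-5.12   3.04   0.069]
```

>>> apply_moves --targets '[[-1,[0,0,0],[0,0,-0.1]],[-1,[0,0,0],[0,0,-0.1]],[-1,[0,0,0],[0,0,-0.1]],[-1,[0,0,0],[0,0,-0.1]],[-1,[0,0,0],[0,0,-0.1]],[-1,[0,0,0],[0,0,-0.1]],[-1,[0,0,0],[0,0,-0.1]],[-1,[0,0,0],[0,0,-0.1]]]'

```text
t: 28.98
ee_pos: [346.8, -257.2, 149.4]
orientation: [-0.915, -3.002, -0.002]
ft_force: [-0.9, -0.2, -3.0]
width: 39.7
grasp_force: 30.0
```

>>> apply_moves --targets '[[-1,[0,0,0],[0,0,-0.07]],[-1,[-0.73,0.43,0],[0,0,0]],[-1,[-0.73,0.43,0],[0,0,0]],[-1,[-0.73,0.43,0],[0,0,0]],[-1,[-0.73,0.43,0],[0,0,0]],[-1,[-0.73,0.43,0],[0,0,0]],[-1,[-0.73,0.43,0],[0,0,0]],[-1,[-0.73,0.44,0.06],[0,0,0]]]'

```text
t: 29.98
ee_pos: [644.5, -243.5, 145.3]
orientation: [-0.757, -3.046, -0.001]
ft_force: [0.8, -0.8, -2.2]
width: 40.0
grasp_force: 30.0
```

>>> apply_moves --targets '[[-1,[0,0,0],[0,0,0]],[-1,[0,0,0.7],[0,0,0]],[-1,[0,0,0.7],[0,0,0]],[-1,[0,0,0.7],[0,0,0]],[-1,[0,0,0.4],[0,0,0]],[-1,[0,0,0],[0,0,0]]]'

```text
t: 30.72
ee_pos: [642.1, -243.6, 20.9]
orientation: [-0.757, -3.044, -0.001]
ft_force: [-0.6, 0.6, -1.8]
width: 40.1
grasp_force: 30.0
```

```bash
python3 - <<'E'
from h import *
s=plan([646.5,-245,23],down(152));print(s["ft_force"])
t=brackets();cv2.imwrite("pics/top2.png",t["pixels"][140:340,120:520])
E
```

```text
t 30.7 at [ 642.126 -243.559   20.853] width 40.1 | TURN [-0.    -0.003  0.001] SHIFT [-0.091  0.016 -0.043]
[-0.564  0.576 -1.806]
br 0.7 [ 579.665 -356.044] [np.float64(43.595511866777514), np.float64(120.11801266642561)] ang 151.26733902440873
br 0.57 [ 541.987 -409.815] [np.float64(44.4820334272293), np.float64(131.10815043186304)] ang 148.96039305816245
```

View pics/top2.png

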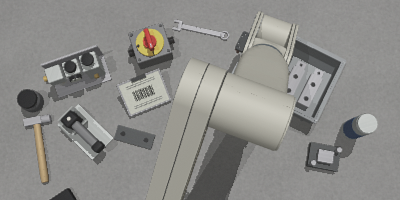

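>>> apply_moves --targets '[[0.25,[-0.08,0,0],[0,0,0]],[0.25,[0,0,0],[0,0,0]],[0.25,[0,0,0],[0,0,0]],[0.25,[0,0,-0.5],[0,0,0]],[0.25,[0,0,-0.8],[0,0,0]],[0.25,[0,0,-0.8],[0,0,0]],[0.25,[0,0,-0.8],[0,0,0]],[0.25,[0,0,-0.8],[0,0,0]]]'

```text
t: 31.82
ee_pos: [647.6, -245.9, 209.9]
orientation: [0.757, 3.049, -0.0]
ft_force: [-0.1, -0.3, -0.2]
width: 55.1
grasp_force: 0.0
```

```bash
python3 - <<'E'
from h import *
t=ctrl.get_image("top")
print("can",[(atz(t,d["xy"],0),d["score"]) for d in ctrl.pinpoint("oil_can","top")])
s=plan([410,354,220],down(45.5));print(s["qpos"])
E
```

```text
can [(array([442.958, 393.303,   0.   ]), 0.65), (array([ 399.453, -531.068,    0.   ]), 0.56)]
t 31.9 at [ 650.416 -246.984  214.108] width 54.8 | TURN [0.006 0.003 1.184] SHIFT [  5.203 -11.854  -0.118]
[-0.38   0.531  1.473 -0.     1.128 -1.464]
```

>>> apply_moves --targets '[[0.25,[0,0,0],[0,0,0.1]],[0.25,[0,0,0],[0,0,0.1]],[0.25,[0,0,0],[0,0,0.1]],[0.25,[0,0,0],[0,0,0.1]],[0.25,[0,0,0],[0,0,0.1]],[0.25,[0,0,0],[0,0,0.1]],[0.25,[0,0,0],[0,0,0.1]],[0.25,[0,0,0],[0,0,0.1]]]'

```text
t: 32.92
ee_pos: [647.3, -245.7, 207.4]
orientation: [-2.409, -2.015, 0.001]
ft_force: [-0.3, 0.5, 0.5]
width: 54.7
grasp_force: 0.0
```

>>> apply_moves --targets '[[0.25,[0,0,0],[0,0,0.1]],[0.25,[0,0,0],[0,0,0.1]],[0.25,[0,0,0],[0,0,0.1]],[0.25,[0,0,0],[0,0,0.08]],[0.25,[0.37,-0.85,0],[0,0,0]],[0.25,[0.37,-0.85,0],[0,0,0]],[0.25,[0.37,-0.85,0],[0,0,0]],[0.25,[0.37,-0.85,0],[0,0,0]]]'

```text
t: 33.92
ee_pos: [576.1, -73.2, 207.6]
orientation: [-2.893, -1.224, 0.001]
ft_force: [-0.8, 0.8, 0.0]
width: 54.7
grasp_force: 0.0
```

>>> apply_moves --targets '[[0.25,[0.37,-0.85,0],[0,0,0]],[0.25,[0.37,-0.85,0],[0,0,0]],[0.25,[0.37,-0.85,0],[0,0,0]],[0.25,[0.37,-0.85,0],[0,0,0]],[0.5,[0.37,-0.85,0],[0,0,0]],[0.5,[0.37,-0.85,0],[0,0,0]],[0.5,[0.37,-0.85,0],[0,0,0]],[0.5,[0.37,-0.85,0],[0,0,0]]]'

```text
t: 34.92
ee_pos: [434.9, 269.6, 207.8]
orientation: [2.893, 1.225, -0.001]
ft_force: [1.0, 0.9, 0.1]
width: 65.7
grasp_force: 0.0
```

```bash
python3 - <<'E'
from h import *
t=brackets();cv2.imwrite("pics/top3.png",cv2.resize(t["pixels"][140:340,120:520],(800,400)))
w=wrist();cv2.imwrite("pics/w3.png",w["pixels"])
for l,z in(("scanner_grip",80),("scanner",8),("holder",0)): print(l,[(np.array(d["xy"]),round(d["score"],2),atz(w,d["xy"],z)) for d in ctrl.pinpoint(l,"wrist")])
for m in ctrl.masks_of("scanner","wrist"):print(m["score"],m["bbox"])
plan([410,354,62],down(45.5))
E
```

```text
br 0.93 [ 571.062 -352.304] [np.float64(43.147622262356414), np.float64(135.84517555455164)] ang 152.1496363979818
br 0.73 [519.275 535.709] [np.float64(74.90778781470381), np.float64(80.84618030480968)] ang 88.74008516629664
br 0.66 [ 542.061 -410.129] [np.float64(40.31140732105776), np.float64(130.4222930323103)] ang 150.90667534045457
br 0.65 [ 634.455 -238.606] [np.float64(41.12792939449525), np.float64(137.96073327681336)] ang 151.95554413199352
br 0.6 [ 604.871 -296.041] [np.float64(42.48581870756998), np.float64(137.34957958038953)] ang 152.67408618701023
scanner_grip [(array([229.3, 175. ]), 0.65, array([416.461, 348.693,  80.   ]))]
scanner [(array([239. , 122.6]), 0.93, array([444.27 , 384.304,   8.   ]))]
holder []
0.67 [186.0, 88.3, 264.3, 292.7]
t 35.3 at [436.252 267.36  207.962] width 65.8 | TURN [0.    0.    0.004] SHIFT [ 0.868 -1.589  2.919]
```

View pics/w3.png

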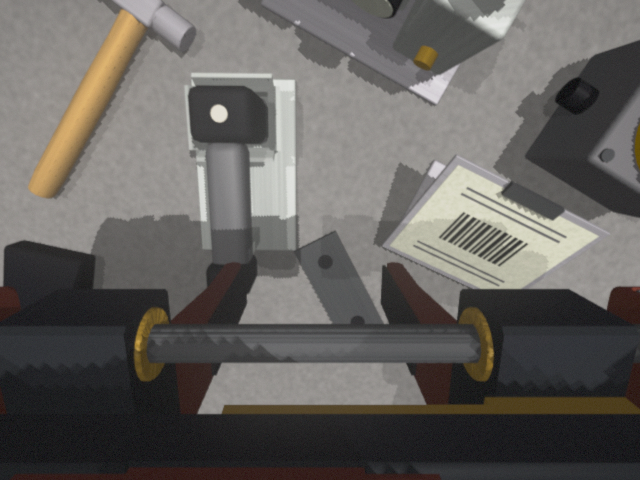

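View pics/top3.png

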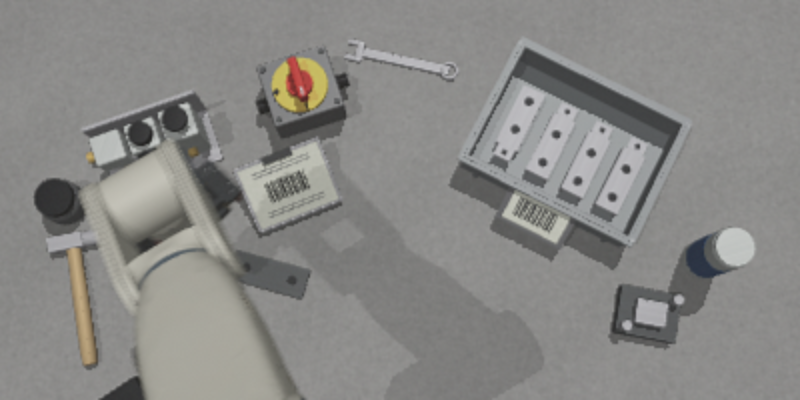

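All four brackets lie in the tote. In the wrist view the handle's centreline runs from (228,145) to (232,258), with the scanner head at (228,113).

>>> apply_moves --targets '[[0.3,[0.3,-0.5,0],[0,0,0]],[0.3,[0.3,-0.5,0],[0,0,0]],[0.3,[0.25,-0.55,0],[0,0,0]],[0.3,[0,0,0],[0,0,0]]]'

```text
t: 35.78
ee_pos: [410.2, 353.1, 208.1]
orientation: [2.893, 1.226, 0.0]
ft_force: [-0.1, -1.1, -1.1]
width: 57.0
grasp_force: 0.0
```

```bash
python3 - <<'E'
from h import *
w=wrist();cv2.imwrite("pics/w4.png",w["pixels"])
for l,z in(("scanner_grip",80),("scanner",8),("holder",0)): print(l,[(np.array(d["xy"]),round(d["score"],2),atz(w,d["xy"],z)) for d in ctrl.pinpoint(l,"wrist")])
plan([410,354,62],down(45.5))
E
```

```text
scanner_grip [(array([321.7, 225.3]), 0.8, array([417.48 , 348.655,  80.   ]))]
scanner [(array([317.9, 167.6]), 0.77, array([445.922, 381.52 ,   8.   ])), (array([176.2, 146.7]), 0.72, array([359.291, 493.623,   8.   ]))]
holder []
t 36.0 at [410.425 351.573 208.087] width 56.8 | TURN [0.    0.    0.004] SHIFT [ 0.029 -0.04   2.922]
```

View pics/w4.png

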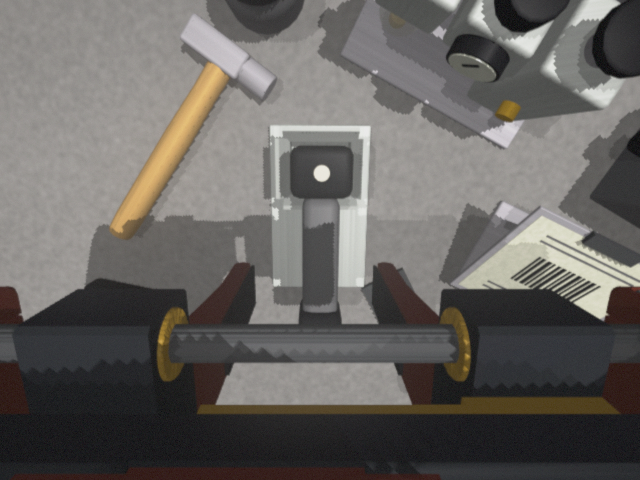

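The handle runs down the column u≈320, parallel to the fingers, with its edges at 303 and 338. The scanner head is at (321,172).

```bash
python3 - <<'E'
from h import *
w=wrist();s=ctrl.get_obs();Rt=R.from_rotvec(s["orientation"]).as_matrix()
for p,z in [((320.5,205),98),((320,300),98),((321.5,172),102),((320,205),80)]:
    q=atz(w,p,z);print(p,q,"tool",Rt.T@(q-s["ee_pos"]))
print(proj(w,[s["ee_pos"][0],s["ee_pos"][1],80]))
E
```

```text
(320.5, 205) [430.557 362.468  98.   ] tool [ 21.817   6.886 110.119]
(320, 300) [375.366 305.674  98.   ] tool [-57.377   6.894 110.147]
(321.5, 172) [448.667 380.341 102.   ] tool [ 47.254   7.416 106.11 ]
(320, 205) [428.504 360.415  80.   ] tool [ 18.92    6.842 128.12 ]
[311.684 227.355]
```

>>> apply_moves --targets '[[0.3,[0.03,0.12,0.4],[0,0,0]],[0.3,[0,0,0.7],[0,0,0]],[0.3,[0,0,0.7],[0,0,0]],[0.3,[0,0,0.6],[0,0,0]],[0.3,[0,0,0.45],[0,0,0]],[0.3,[0,0,0],[0,0,0]],[0.3,[0,0,0],[0,0,0]]]'

```text
t: 36.9
ee_pos: [416.0, 349.7, 66.4]
orientation: [-2.893, -1.224, -0.001]
ft_force: [0.3, -0.1, 0.4]
width: 56.7
grasp_force: 0.0
```

```bash
python3 - <<'E'
from h import *
s=plan([415,355,62],down(45.5));print(s["ft_force"])
w=wrist();Rt=R.from_rotvec(s["orientation"]).as_matrix()
cv2.imwrite("pics/w5.png",w["pixels"])
E
```

```text
t 36.9 at [415.971 349.715  66.428] width 56.7 | TURN [ 0.    -0.001  0.004] SHIFT [ 0.062 -0.088  0.089]
[ 0.338 -0.125  0.373]
```

View pics/w5.png

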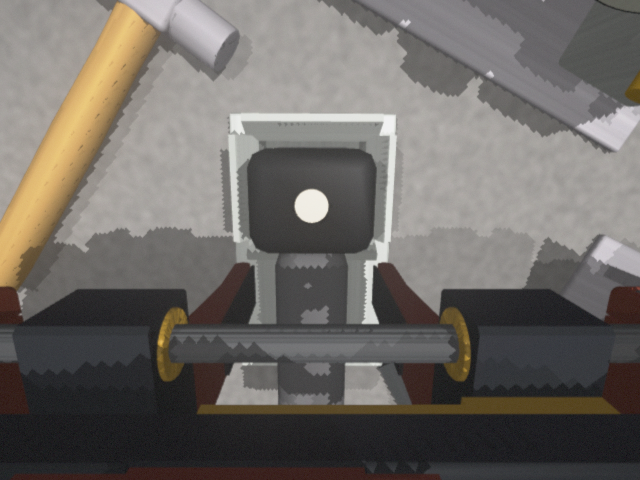

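The handle (centre u≈312) is centred between the fingers (u≈313), so I can close.

>>> apply_moves --targets '[[0.3,[0,0,0.06],[0,0,0]],[-1,[0,0,0],[0,0,0]],[-1,[0,0,0],[0,0,0]],[-1,[0,0,0],[0,0,0]],[-1,[0,0,0],[0,0,0]],[-1,[0,0,0],[0,0,0]]]'

```text
t: 37.7
ee_pos: [415.3, 349.8, 62.8]
orientation: [-2.893, -1.225, -0.0]
ft_force: [-1.0, 0.6, 2.6]
width: 30.2
grasp_force: 30.0
```

```bash
python3 - <<'E'
from h import *
s=ctrl.get_obs();print(s["ee_pos"],s["orientation"],s["width"],s["ft_force"],s["moment"])
print(R.from_rotvec(s["orientation"]).as_matrix())
E
```

```text
[415.299 349.838  62.786] [-2.893 -1.225 -0.   ] 30.21622832071949 [-0.973  0.557  2.553] [-0.037  0.222  0.002]
[[ 0.696  0.718  0.   ]
 [ 0.718 -0.696  0.   ]
 [ 0.    -0.    -1.   ]]
```

```bash
cat >> h.py <<'E'
OFF=np.array([45.5,0,54.8])
def scan(L,yaw,lean,psi,d=100):
    y=np.radians(yaw);n=np.array([-np.sin(lean)*np.cos(y),-np.sin(lean)*np.sin(y),np.cos(lean)])
    z=-n;h=np.array([np.cos(np.radians(psi)),np.sin(np.radians(psi)),0]);x=h-z*(h@z);x/=np.linalg.norm(x)
    Rt=np.stack([x,np.cross(z,x),z],1);p=np.asarray(L)+d*n-Rt@OFF
    print("target TCP",p,"z",z);plan(p,Rt);return p,Rt
E
python3 - <<'E'
from h import *
w=wrist();T=np.eye(4);T[:3,:3]=down(45.9);T[:3,3]=[436.25,267.36,207.96]
w["view"]=np.linalg.inv(T@np.array(w["hand_eye"]))
for p,z in [((484,240),50),((458,157),89),((606,236),89),((384,246),11+20)]: print(p,atz(w,p,z))
print("w pix", ctrl.pinpoint("job_label","wrist"))
for ps in (90,110): scan([538,152,50],21,.55,ps)
E
```

```text
(484, 240) [538.272 142.554  50.   ]
(458, 157) [557.718 230.314  89.   ]
(606, 236) [604.975  96.971  89.   ]
(384, 246) [466.681 196.354  31.   ]
w pix []
target TCP [466.696  78.309 174.574] z [ 0.488  0.187 -0.853]
t 37.8 at [415.295 349.837  62.79 ] width 29.8 | TURN [-0.269  0.239 -0.508] SHIFT [-5.067  2.003 -2.422]
target TCP [478.227  80.324 181.617] z [ 0.488  0.187 -0.853]
t 37.8 at [415.295 349.837  62.79 ] width 29.8 | TURN [-0.309  0.201 -0.695] SHIFT [-5.474  0.679 -2.422]
```

>>> apply_moves --targets '[[-1,[0,0,-0.3],[0,0,0]],[-1,[0,0,-0.6],[0,0,0]],[-1,[0,0,-0.8],[0,0,0]],[-1,[0,0,-0.8],[0,0,0]],[-1,[0,0,-0.8],[0,0,0]],[-1,[0,0,0],[0,0,0]]]'

```text
t: 38.55
ee_pos: [416.8, 350.9, 231.3]
orientation: [-2.891, -1.224, -0.01]
ft_force: [-0.0, 1.2, -3.4]
width: 29.6
grasp_force: 30.0
```

>>> apply_moves --targets '[[-1,[0,0,0],[-0.038,0.034,-0.073]],[-1,[0,0,0],[-0.038,0.034,-0.073]],[-1,[0,0,0],[-0.038,0.034,-0.073]],[-1,[0,0,0],[-0.038,0.034,-0.073]],[-1,[0,0,0],[-0.038,0.034,-0.073]],[-1,[0,0,0],[-0.038,0.034,-0.073]],[-1,[0,0,0],[-0.038,0.034,-0.073]],[-1,[0,0,0],[0,0,0]]]'

```text
t: 39.55
ee_pos: [413.3, 347.7, 225.4]
orientation: [1.943, 2.05, 0.706]
ft_force: [-0.6, -0.4, -3.0]
width: 29.5
grasp_force: 30.0
```

```bash
python3 - <<'E'
from h import *
scan([538,147,50],19.5,.55,90)
s=ctrl.get_obs();print(s["qpos"],s["ft_force"],s["moment"])
t=brackets()
E
```

```text
target TCP [465.701  75.189 175.097] z [ 0.493  0.174 -0.853]
t 39.5 at [413.327 347.742 225.363] width 29.5 | TURN [-0.009 -0.007  0.002] SHIFT [-5.611  0.404  0.422]
[ 0.801  0.143  2.15  -0.573  0.41   1.227] [-0.553 -0.372 -2.991] [-0.313  0.55  -0.004]
br 0.97 [ 545.102 -408.861] [np.float64(43.71112984947649), np.float64(138.51916369550813)] ang 152.96148284007293
br 0.74 [ 604.56  -297.893] [np.float64(40.85084458160411), np.float64(132.86065584969256)] ang 151.59820033047203
br 0.57 [ 634.601 -238.361] [np.float64(41.72550442397061), np.float64(135.2157331046728)] ang 153.02410812159104
```

>>> apply_moves --targets '[[-1,[-0.8,0.06,0.06],[0,0,0]],[-1,[-0.8,0.06,0.06],[0,0,0]],[-1,[-0.8,0.06,0.06],[0,0,0]],[-1,[-0.8,0.06,0.06],[0,0,0]],[-1,[-0.8,0.06,0.06],[0,0,0]],[-1,[-0.8,0.06,0.06],[0,0,0]],[-1,[-0.8,0.05,0.06],[0,0,0]],[-1,[0,0,0],[0,0,0]]]'

```text
t: 40.65
ee_pos: [459.8, 129.4, 182.4]
orientation: [1.952, 2.056, 0.704]
ft_force: [-0.6, -0.0, -2.3]
width: 30.3
grasp_force: 30.0
```

```bash
python3 - <<'E'
from h import *
scan([538,147,50],19.5,.55,90)
s=ctrl.get_obs();print(s["qpos"],s["ft_force"],s["moment"])
w=wrist();S=ctrl.get_image("scene")
for l in("job_label","scanner"):
  for c in("wrist","scene"):print(l,c,[(np.array(d["xy"]),round(d["score"],2)) for d in ctrl.pinpoint(l,c)])
Rt=R.from_rotvec(s["orientation"]).as_matrix();N=s["ee_pos"]+Rt@OFF
print("nose",N,"hit z50",N+Rt[:,2]*(50-N[2])/Rt[2,2],"hit at label px",proj(w,[538,147,50]),proj(S,[538,147,50]),"nose px",proj(S,N))
b=S["pixels"][170:330,300:500];cv2.imwrite("pics/m.png",np.hstack([cv2.resize(b,(400,320)),cv2.resize(w["pixels"],(400,320))]))
E
```

```text
target TCP [465.701  75.189 175.097] z [ 0.493  0.174 -0.853]
t 40.6 at [459.85  129.44  182.437] width 30.3 | TURN [-0.014 -0.01  -0.001] SHIFT [-1.101  0.028 -0.007]
[ 0.185  0.125  2.321  0.533  0.197 -0.364] [-0.595 -0.006 -2.312] [-0.347  0.48   0.036]
job_label wrist []
job_label scene [(array([375.1, 266.4]), 0.62), (array([229.8, 288.1]), 0.38)]
scanner wrist [(array([312.2, 182.1]), 0.67), (array([136.7, 190.3]), 0.25)]
scanner scene [(array([452. , 270.3]), 0.75), (array([397.2, 227.2]), 0.6)]
nose [481.478 184.49  142.751] hit z50 [532.339 204.882  50.   ] hit at label px [317.416 232.589] [378.67  265.338] nose px [397.983 226.911]
```

View pics/m.png

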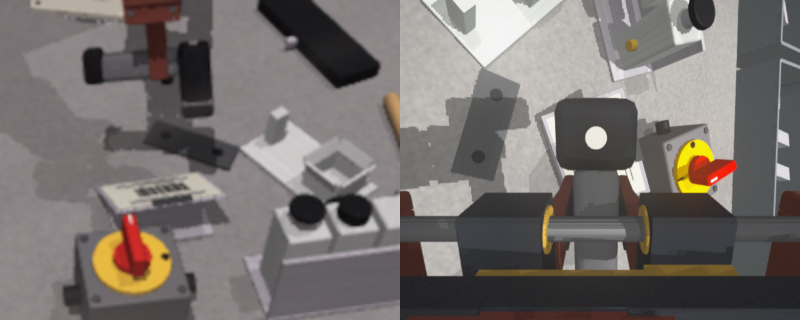

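The scanner is held well. The arm fell short because the wrist is near its limit (q5≈0.2), so I'll use less tilt, which still fits the tolerance.

```bash
python3 - <<'E'
from h import *
scan([538,147,50],17,.32,90)
E
```

```text
target TCP [492.697  87.456 192.953] z [ 0.301  0.092 -0.949]
t 41.0 at [458.888 131.22  182.711] width 30.2 | TURN [ 0.123 -0.063  0.022] SHIFT [-0.872  0.706 -0.072]
```

>>> apply_moves --targets '[[-1,[0,0,0],[0.04,-0.021,0.007]],[-1,[0,0,0],[0.04,-0.021,0.007]],[-1,[0,0,0],[0.04,-0.021,0.007]],[-1,[-0.3,0.24,-0.02],[0,0,0]],[-1,[-0.3,0.24,-0.02],[0,0,0]],[-1,[-0.28,0.23,-0.03],[0,0,0]],[-1,[0,0,0],[0,0,0]],[-1,[0,0,0],[0,0,0]]]'

```text
t: 41.95
ee_pos: [492.1, 87.8, 192.5]
orientation: [2.069, 2.108, 0.437]
ft_force: [-0.7, -0.3, -3.0]
width: 29.6
grasp_force: 30.0
```

```bash
python3 - <<'E'
from h import *
scan([538,147,50],17,.32,90)
s=ctrl.get_obs();print(s["qpos"])
Rt=R.from_rotvec(s["orientation"]).as_matrix();N=s["ee_pos"]+Rt@OFF
t=ctrl.get_image("top");S=ctrl.get_image("scene")
print("nose",N,"hit z50",N+Rt[:,2]*(50-N[2])/Rt[2,2])
for l in("job_label","scanner"):print(l,[(np.array(d["xy"]),round(d["score"],2)) for d in ctrl.pinpoint(l,"scene")],[(np.array(d["xy"]),round(d["score"],2),atz(t,d["xy"],50)) for d in ctrl.pinpoint(l,"top")])
print(proj(S,N),proj(S,[538,147,50]))
E
```

```text
target TCP [492.697  87.456 192.953] z [ 0.301  0.092 -0.949]
t 42.0 at [492.082  87.763 192.529] width 29.6 | TURN [ 0.007 -0.004  0.002] SHIFT [-0.006  0.014 -0.005]
[ 0.114  0.164  2.142  0.127  0.512 -0.004]
nose [507.636 138.415 144.929] hit z50 [538.911 148.259  50.   ]
job_label [(array([377.4, 263.9]), 0.59), (array([365.3, 291.3]), 0.35)] [(array([265.7, 234.5]), 0.78, array([525.228, 142.208,  50.   ])), (array([380.8, 199.3]), 0.39, array([ 636.721, -244.048,   50.   ])), (array([147.1, 239.8]), 0.37, array([516.023, 534.591,  50.   ]))]
scanner [(array([378.8, 230.4]), 0.69), (array([525.8, 291.9]), 0.64), (array([165.5, 219.1]), 0.51)] [(array([263.3, 234. ]), 0.47, array([527.087, 150.154,  50.   ]))]
[379.341 231.137] [378.67  265.338]
```

>>> apply_moves --targets '[[-1,[0,0,0],[0,0,0]],[-1,[0,0,0],[0,0,0]],[-1,[0,0,0],[0,0,0]],[-1,[0,0,0],[0,0,0]],[-1,[0,0,0],[0,0,0]],[-1,[0,0,0],[0,0,0]],[-1,[0,0,0],[0,0,0]],[-1,[0,0,0],[0,0,0]]]'

```text
t: 43.25
ee_pos: [492.7, 87.3, 192.8]
orientation: [2.069, 2.107, 0.438]
ft_force: [0.5, -0.3, -2.7]
width: 30.1
grasp_force: 30.0
```

>>> apply_moves --targets '[[-1,[0,0,0],[0,0,0]],[-1,[0,0,0],[0,0,0]],[-1,[0,0,0],[0,0,0]],[-1,[0,0,0],[0,0,0]],[-1,[0,0,0],[0,0,0]],[-1,[0,0,0],[0,0,0]],[-1,[0,0,0],[0,0,0]],[-1,[0,0,0],[0,0,0]]]'

```text
t: 44.25
ee_pos: [492.7, 87.3, 192.8]
orientation: [2.069, 2.107, 0.438]
ft_force: [0.1, 0.2, -2.0]
width: 29.5
grasp_force: 30.0
```

>>> apply_moves --targets '[[-1,[0,0,0],[0,0,0]],[-1,[0,0,0],[0,0,0]],[-1,[0,0,0],[0,0,0]],[-1,[0,0,0],[0,0,0]]]'

```text
t: 44.75
ee_pos: [492.7, 87.3, 192.8]
orientation: [2.069, 2.107, 0.438]
ft_force: [0.4, 0.2, -2.9]
width: 30.1
grasp_force: 30.0
```

```bash
python3 - <<'E'
from h import *
for ps in(45,60,75):scan([468,-260,60],-28.2,.27,ps)
t=ctrl.get_image("top")
print([(np.array(d["xy"]),round(d["score"],2),atz(t,d["xy"],60)) for d in ctrl.pinpoint("tote_label","top")])
E
```

```text
target TCP [ 400.169 -273.201  205.801] z [ 0.235 -0.126 -0.964]
t 44.8 at [492.689  87.302 192.79 ] width 30.1 | TURN [-0.006 -0.155  0.482] SHIFT [-6.443  3.73   0.223]
target TCP [ 408.95  -279.942  208.824] z [ 0.235 -0.126 -0.964]
t 44.8 at [492.689  87.302 192.79 ] width 30.1 | TURN [ 0.014 -0.153  0.322] SHIFT [-7.2    2.227  0.223]
target TCP [ 419.16  -284.17   211.868] z [ 0.235 -0.126 -0.964]
t 44.8 at [492.689  87.302 192.79 ] width 30.1 | TURN [ 0.033 -0.149  0.162] SHIFT [-7.557  0.584  0.223]
[(array([387.7, 249.6]), 0.93, array([ 464.411, -257.822,   60.   ]))]
```

>>> apply_moves --targets '[[-1,[0,0,0],[0.011,-0.05,0.054]],[-1,[0,0,0],[0.011,-0.05,0.054]],[-1,[0,0,0],[0.011,-0.05,0.054]],[-1,[-0.75,0.06,0.02],[0,0,0]],[-1,[-0.75,0.06,0.02],[0,0,0]],[-1,[-0.75,0.06,0.02],[0,0,0]],[-1,[-0.75,0.06,0.02],[0,0,0]],[-1,[-0.75,0.06,0.02],[0,0,0]]]'

```text
t: 45.85
ee_pos: [457.6, -98.4, 202.6]
orientation: [2.295, 1.761, 0.167]
ft_force: [0.5, 0.5, -2.5]
width: 29.8
grasp_force: 30.0
```

>>> apply_moves --targets '[[-1,[-0.75,0.06,0.02],[0,0,0]],[-1,[-0.75,0.06,0.02],[0,0,0]],[-1,[-0.75,0.06,0.02],[0,0,0]],[-1,[-0.75,0.06,0.02],[0,0,0]],[-1,[-0.75,0.06,0.02],[0,0,0]],[-1,[0,0,0],[0,0,0]]]'

```text
t: 46.6
ee_pos: [423.0, -284.3, 212.5]
orientation: [2.298, 1.756, 0.166]
ft_force: [0.3, -0.6, -2.3]
width: 30.3
grasp_force: 30.0
```

```bash
python3 - <<'E'
from h import *
scan([468,-260,60],-28.2,.27,75)
s=ctrl.get_obs();print(s["qpos"])
Rt=R.from_rotvec(s["orientation"]).as_matrix();N=s["ee_pos"]+Rt@OFF
S=ctrl.get_image("scene")
print("nose",N,"hit z60",N+Rt[:,2]*(60-N[2])/Rt[2,2])
for l in("tote_label","scanner"):print(l,[(np.array(d["xy"]),round(d["score"],2)) for d in ctrl.pinpoint(l,"scene")])
print(proj(S,N),proj(S,[468,-260,60]))
E
```

```text
target TCP [ 419.16  -284.17   211.868] z [ 0.235 -0.126 -0.964]
t 46.6 at [ 423.002 -284.316  212.5  ] width 30.3 | TURN [ 0.001 -0.002  0.003] SHIFT [-0.017 -0.076 -0.006]
[-0.641  0.161  2.066  0.07   0.649 -0.425]
nose [ 448.22  -247.365  157.074] hit z60 [ 472.045 -259.846   60.   ]
tote_label [(array([241.5, 229.6]), 0.78)]
scanner [(array([240.5, 198.1]), 0.74)]
[240.321 197.417] [238.426 227.747]
```

Aligned to within a few mm, so I'll hold.

>>> apply_moves --targets '[[-1,[0,-0.05,0],[0,0,0]],[-1,[0,0,0],[0,0,0]],[-1,[0,0,0],[0,0,0]],[-1,[0,0,0],[0,0,0]],[-1,[0,0,0],[0,0,0]],[-1,[0,0,0],[0,0,0]],[-1,[0,0,0],[0,0,0]],[-1,[0,0,0],[0,0,0]]]'

```text
t: 47.75
ee_pos: [420.8, -281.4, 211.5]
orientation: [2.296, 1.761, 0.166]
ft_force: [0.2, 1.0, -2.3]
width: 30.0
grasp_force: 30.0
```

>>> apply_moves --targets '[[-1,[0,0,0],[0,0,0]],[-1,[0,0,0],[0,0,0]],[-1,[0,0,0],[0,0,0]],[-1,[0,0,0],[0,0,0]],[-1,[0,0,0],[0,0,0]],[-1,[0,0,0],[0,0,0]],[-1,[0,0,0],[0,0,0]],[-1,[0,0,0],[0,0,0]]]'

```text
t: 48.75
ee_pos: [420.8, -281.4, 211.5]
orientation: [2.296, 1.761, 0.166]
ft_force: [0.6, 0.5, -1.8]
width: 30.0
grasp_force: 30.0
```

>>> apply_moves --targets '[[-1,[0,0,0],[0,0,0]],[-1,[0,0,0],[0,0,0]],[-1,[0,0,0],[0,0,0]],[-1,[0,0,0],[0,0,0]]]'

```text
t: 49.25
ee_pos: [420.8, -281.4, 211.5]
orientation: [2.296, 1.761, 0.166]
ft_force: [0.3, 1.2, -2.7]
width: 30.3
grasp_force: 30.0
```

```bash
python3 - <<'E'
from h import *
plan([415.3,349.8,240],down(45.9))
E
```

```text
t 49.2 at [ 420.801 -281.363  211.501] width 30.3 | TURN [ 0.173 -0.007  0.321] SHIFT [ 8.989 -8.864 -0.57 ]
```

>>> apply_moves --targets '[[-1,[0,0,-0.1],[0.043,-0.002,0.08]],[-1,[0,0,-0.1],[0.043,-0.002,0.08]],[-1,[0,0,-0.1],[0.043,-0.002,0.08]],[-1,[0,0,-0.1],[0.043,-0.002,0.08]],[-1,[0.6,-0.59,-0.04],[0,0,0]],[-1,[0.6,-0.59,-0.04],[0,0,0]],[-1,[0.6,-0.59,-0.04],[0,0,0]],[-1,[0.6,-0.59,-0.04],[0,0,0]]]'

```text
t: 50.25
ee_pos: [416.5, -110.1, 238.8]
orientation: [2.89, 1.225, -0.001]
ft_force: [0.6, 0.8, -2.8]
width: 29.6
grasp_force: 30.0
```

>>> apply_moves --targets '[[-1,[0.6,-0.59,0],[0,0,0]],[-1,[0.6,-0.59,0],[0,0,0]],[-1,[0.6,-0.59,0],[0,0,0]],[-1,[0.6,-0.59,0],[0,0,0]],[-1,[0.6,-0.59,0],[0,0,0]],[-1,[0.6,-0.59,0],[0,0,0]],[-1,[0.6,-0.59,0],[0,0,0]],[-1,[0.6,-0.59,0],[0,0,0]]]'

```text
t: 51.25
ee_pos: [413.4, 226.8, 237.8]
orientation: [2.889, 1.226, -0.001]
ft_force: [1.2, 0.3, -2.6]
width: 29.7
grasp_force: 30.0
```

>>> apply_moves --targets '[[-1,[0.6,-0.59,0],[0,0,0]],[-1,[0.6,-0.59,0],[0,0,0]],[-1,[0.5,-0.5,0],[0,0,0]],[-1,[0,0,0],[0,0,0]],[-1,[0,0,0],[0,0,0]]]'

```text
t: 51.88
ee_pos: [411.8, 344.2, 237.0]
orientation: [2.889, 1.226, -0.003]
ft_force: [-0.6, -0.1, -2.4]
width: 29.9
grasp_force: 30.0
```

```bash
python3 - <<'E'
from h import *
plan([415.3,349.8,140],R.from_rotvec([-2.893,-1.225,0]).as_matrix())
E
```

```text
t 51.9 at [411.815 344.235 236.99 ] width 29.9 | TURN [0.001 0.002 0.001] SHIFT [ 0.128 -0.028  1.94 ]
```

>>> apply_moves --targets '[[-1,[0.13,-0.03,0.5],[0,0,0]],[-1,[0,0,0.7],[0,0,0]],[-1,[0,0,0.7],[0,0,0]],[-1,[0,0,0],[0,0,0]],[-1,[0,0,0],[0,0,0]]]'

```text
t: 52.5
ee_pos: [416.3, 350.1, 143.5]
orientation: [2.89, 1.225, 0.0]
ft_force: [-0.6, -0.1, -2.4]
width: 29.7
grasp_force: 30.0
```

```bash
python3 - <<'E'
from h import *
s=plan([415.3,349.8,63],R.from_rotvec([-2.893,-1.225,0]).as_matrix());print(s["orientation"])
w=wrist();cv2.imwrite("pics/w6.png",w["pixels"])
E
```

```text
t 52.5 at [416.332 350.058 143.468] width 29.7 | TURN [0.001 0.    0.   ] SHIFT [-0.018 -0.011  1.609]
[2.89  1.225 0.   ]
```

View pics/w6.png

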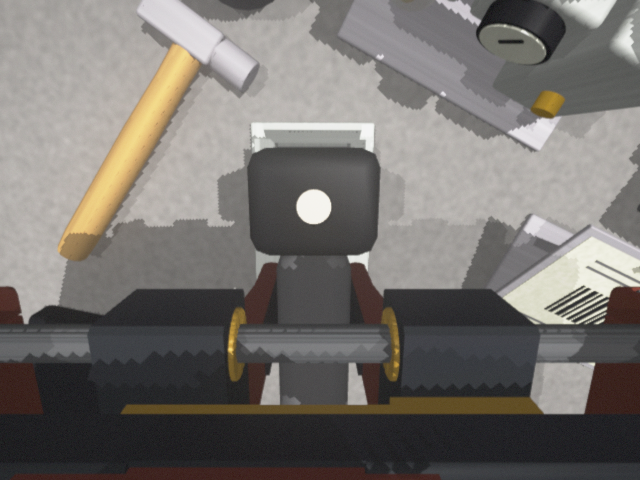

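The scanner sits as it did at the grasp: its head is at (314,206), against (312,205) then. Nothing has slipped, so I'll lower it.

>>> apply_moves --targets '[[-1,[-0.02,-0.01,0.3],[0,0,0]],[-1,[0,0,0.3],[0,0,0]],[-1,[0,0,0.3],[0,0,0]],[-1,[0,0,0.3],[0,0,0]],[-1,[0,0,0],[0,0,0]],[-1,[0,0,0],[0,0,0]]]'

```text
t: 53.3
ee_pos: [414.7, 349.8, 82.3]
orientation: [2.89, 1.226, -0.002]
ft_force: [0.3, 1.8, -3.2]
width: 29.8
grasp_force: 30.0
```

```bash
python3 - <<'E'
from h import *
s=plan([415.3,349.8,63],R.from_rotvec([-2.893,-1.225,0]).as_matrix());print(s["ft_force"])
E
```

```text
t 53.3 at [414.667 349.801  82.295] width 29.8 | TURN [0.001 0.001 0.001] SHIFT [0.009 0.009 0.386]
[ 0.257  1.85  -3.167]
```

>>> apply_moves --targets '[[-1,[0.01,0.01,0.13],[0,0,0]],[-1,[0,0,0.13],[0,0,0]],[-1,[0,0,0.1],[0,0,0]],[-1,[0,0,0],[0,0,0]],[-1,[0,0,0],[0,0,0]]]'

```text
t: 53.92
ee_pos: [415.3, 349.7, 64.4]
orientation: [2.889, 1.226, -0.001]
ft_force: [-0.5, 0.2, -2.9]
width: 30.0
grasp_force: 30.0
```

```bash
python3 - <<'E'
from h import *
s=plan([415.3,349.8,63],R.from_rotvec([-2.893,-1.225,0]).as_matrix());print(s["ft_force"])
E
```

```text
t 53.9 at [415.299 349.694  64.361] width 30.0 | TURN [0.001 0.001 0.001] SHIFT [ 0.002 -0.001  0.027]
[-0.496  0.245 -2.893]
```

Now down the last 1.5 mm, open and retreat.

>>> apply_moves --targets '[[-1,[0,0,0.03],[0,0,0]],[-1,[0,0,0],[0,0,0]],[0.3,[0,0,0],[0,0,0]],[0.3,[0,0,0],[0,0,0]],[0.3,[0,0,0],[0,0,0]],[0.3,[0,0,0],[0,0,0]],[0.3,[0,0,-0.3],[0,0,0]],[0.3,[0,0,-0.7],[0,0,0]]]'

```text
t: 54.92
ee_pos: [414.5, 349.1, 112.9]
orientation: [2.889, 1.226, -0.006]
ft_force: [0.2, 0.4, -0.2]
width: 56.7
grasp_force: 0.0
```

>>> apply_moves --targets '[[0.3,[0,0,-0.8],[0,0,0]],[0.3,[0,0,-0.8],[0,0,0]],[0.3,[0,0,-0.8],[0,0,0]],[0.3,[0,0,0],[0,0,0]]]'

```text
t: 55.42
ee_pos: [416.9, 351.4, 237.1]
orientation: [2.891, 1.227, 0.01]
ft_force: [-0.5, 0.0, -0.3]
width: 57.0
grasp_force: 0.0
```

```bash
python3 - <<'E'
from h import *
s=ctrl.get_obs();Rt=R.from_rotvec(s["orientation"]).as_matrix()
w=wrist();cv2.imwrite("pics/w7.png",cv2.resize(w["pixels"],(480,360)))
print([(np.array(d["xy"]),round(d["score"],2),atz(w,d["xy"],8)) for d in ctrl.pinpoint("scanner","wrist")])
plan([699,127,230],down(15))
E
```

```text
[(array([311.1, 171.3]), 0.8, array([444.976, 381.193,   8.   ]))]
t 55.5 at [415.092 350.006 233.368] width 57.2 | TURN [0.002 0.    0.344] SHIFT [4.33  5.778 0.067]
```

View pics/w7.png

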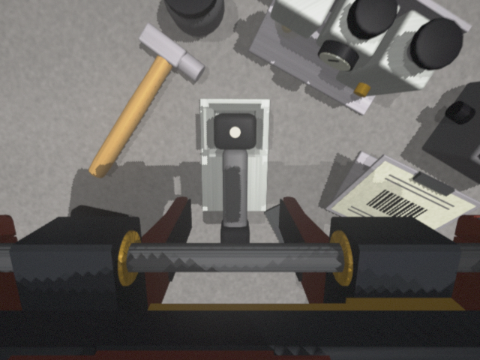

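The scanner is seated in its holder, with its head at about (235,131) in the cup. Next is the isolator.

```bash
python3 - <<'E'
from h import *
plan([693,125,235],down(23))
E
```

```text
t 55.5 at [415.092 350.006 233.368] width 57.2 | TURN [0.002 0.    0.255] SHIFT [ 3.358  6.314 -0.033]
```

>>> apply_moves --targets '[[0.2,[0,0,0],[0,0,0.085]],[0.2,[0,0,0],[0,0,0.085]],[0.2,[0,0,0],[0,0,0.085]],[0.2,[0.37,0.7,0],[0,0,0]],[0.2,[0.37,0.7,0],[0,0,0]],[0.2,[0.37,0.7,0],[0,0,0]],[0.2,[0.37,0.7,0],[0,0,0]],[0.2,[0.37,0.7,0],[0,0,0]]]'

```text
t: 56.52
ee_pos: [568.7, 224.0, 231.3]
orientation: [3.075, 0.627, -0.006]
ft_force: [0.1, -0.7, -0.1]
width: 52.6
grasp_force: 0.0
```

>>> apply_moves --targets '[[0.2,[0.37,0.7,0],[0,0,0]],[0.2,[0.37,0.7,0],[0,0,0]],[0.2,[0.37,0.7,0],[0,0,0]],[0.2,[0.38,0.7,0],[0,0,0]],[0.2,[0,0,0],[0,0,0]]]'

```text
t: 57.15
ee_pos: [692.8, 123.5, 231.1]
orientation: [3.076, 0.623, -0.005]
ft_force: [0.4, -0.1, 0.3]
width: 52.6
grasp_force: 0.0
```

```bash
python3 - <<'E'
from h import *
plan([693,125,117],down(23))
w=wrist();cv2.imwrite("pics/w8.png",w["pixels"])
print([(np.array(d["xy"]),round(d["score"],2),atz(w,d["xy"],128)) for d in ctrl.pinpoint("isolator_grip","wrist")])
hsv=cv2.cvtColor(w["pixels"],cv2.COLOR_BGR2HSV)
m=(((hsv[...,0]<6)|(hsv[...,0]>174))&(hsv[...,1]>200)&(hsv[...,2]>130)).astype(np.uint8)
m[290:]=0
n,l,st,c=cv2.connectedComponentsWithStats(m);k=1+np.argmax(st[1:,4]);print(st[k],c[k])
r=cv2.minAreaRect(cv2.findNonZero((l==k).astype(np.uint8)));print(r)
E
```

```text
t 57.1 at [692.786 123.481 231.1  ] width 52.6 | TURN [ 0.002  0.002 -0.001] SHIFT [ 0.016 -0.026  2.282]
[(array([310.5, 230.8]), 0.83, array([695.27 , 125.625, 128.   ]))]
[309 188  18  46 312] [318.061 204.   ]
((319.6668701171875, 209.9016571044922), (45.39765548706055, 16.6076602935791), 82.69424438476562)
```

View pics/w8.png

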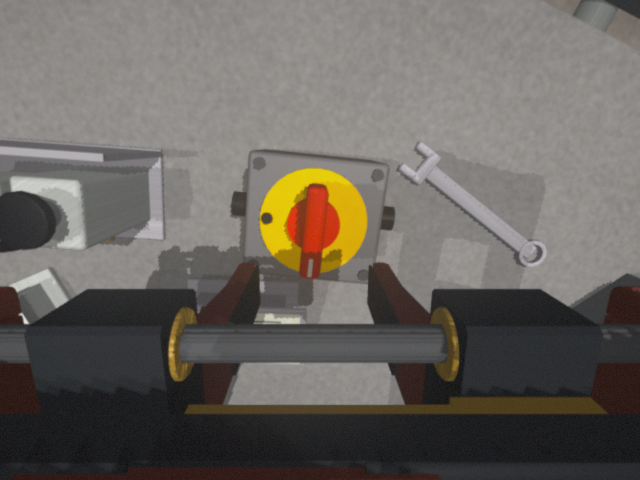

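The bar's centre is at (313,231), directly below the TCP, and it is rotated about 4.5° clockwise from the tool.

>>> apply_moves --targets '[[0.2,[0.05,-0.01,0.3],[0,0,0.05]],[0.2,[0,0,0.6],[0,0,0]],[0.2,[0,0,0.6],[0,0,0]],[0.2,[0,0,0.5],[0,0,0]],[0.2,[0,0,0.25],[0,0,0]],[0.2,[0,0,0],[0,0,0]]]'

```text
t: 58.0
ee_pos: [693.1, 127.3, 120.1]
orientation: [3.098, 0.507, -0.004]
ft_force: [0.0, 0.1, -0.4]
width: 52.6
grasp_force: 0.0
```

>>> apply_moves --targets '[[-1,[0,0,0],[0,0,0]],[-1,[0,0,0],[0,0,0]],[-1,[0,0,0],[0,0,0]],[-1,[0,0,0],[0,0,0]],[-1,[0,0,0],[0,0,0]],[-1,[0,0,0],[0,0,0]]]'

```text
t: 58.75
ee_pos: [695.4, 124.3, 121.7]
orientation: [3.095, 0.504, 0.002]
ft_force: [3.1, -8.9, 1.5]
width: 16.0
grasp_force: 29.9
```

>>> apply_moves --targets '[[-1,[0,0.04,0],[0,0,0]],[-1,[0,0,0],[0,0,-0.09]],[-1,[0,0,0],[0,0,-0.09]],[-1,[0,0,0],[0,0,-0.09]],[-1,[0,0,0],[0,0,-0.09]],[-1,[0,0,0],[0,0,-0.09]],[-1,[0,0,0],[0,0,-0.09]],[-1,[0,0,0],[0,0,-0.09]]]'

```text
t: 59.75
ee_pos: [695.0, 124.7, 121.6]
orientation: [2.482, 1.922, -0.002]
ft_force: [-0.4, -1.2, 3.5]
width: 15.6
grasp_force: 30.0
```

>>> apply_moves --targets '[[-1,[0,0,0],[0,0,-0.09]],[-1,[0,0,0],[0,0,-0.09]],[-1,[0,0,0],[0,0,-0.09]],[-1,[0,0,0],[0,0,-0.09]],[-1,[0,0,0],[0,0,0]],[-1,[0,0,0],[0,0,0]],[-1,[0,0,0],[0,0,0]]]'

```text
t: 60.62
ee_pos: [694.6, 124.7, 121.6]
orientation: [1.858, 2.532, -0.004]
ft_force: [-2.8, -1.8, 6.5]
width: 16.0
grasp_force: 30.0
```

```bash
python3 - <<'E'
from h import *
s=plan([695,124,235],down(108.5));print(s["ft_force"],s["moment"],s["qpos"])
E
```

```text
t 60.6 at [694.62  124.663 121.633] width 16.0 | TURN [-0.001  0.002 -0.012] SHIFT [-0.015  0.003 -2.267]
[-2.824 -1.761  6.54 ] [-0.205  0.769 -0.172] [ 0.162  0.651  1.495 -0.003  0.996 -0.141]
```

>>> apply_moves --targets '[[0.2,[0,0,0],[0,0,0]],[0.2,[0,0,0],[0,0,0]],[0.2,[0,0,0],[0,0,0]],[0.2,[0,0,-0.4],[0,0,0]],[0.2,[0,0,-0.7],[0,0,0]],[0.2,[0,0,-0.8],[0,0,0]],[0.2,[0,0,-0.5],[0,0,0]],[0.2,[0,0,0],[0,0,0]]]'

```text
t: 61.62
ee_pos: [696.6, 125.5, 244.9]
orientation: [1.851, 2.531, 0.003]
ft_force: [0.9, 0.7, -0.2]
width: 52.8
grasp_force: 0.0
```

```bash
python3 - <<'E'
from h import *
w=wrist();cv2.imwrite("pics/w9.png",cv2.resize(w["pixels"],(480,360)))
s=plan([625,318,235],down(108.5))
E
```

```text
t 61.7 at [695.449 125.269 242.641] width 52.7 | TURN [ 0.001  0.002 -0.01 ] SHIFT [ 4.103 -0.113  0.153]
```

View pics/w9.png

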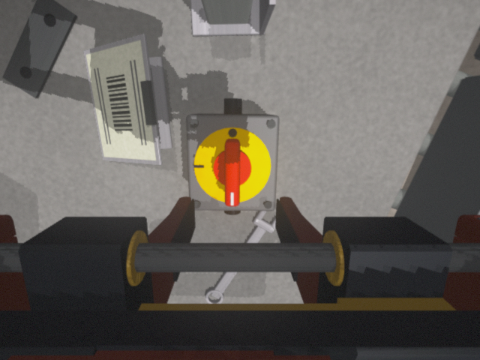

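The bar points at the black dot, square across the box, so the isolator is off. On to the plunger.

>>> apply_moves --targets '[[-1,[0.8,-0.02,0],[0,0,0]],[-1,[0.8,-0.02,0],[0,0,0]],[-1,[0.8,-0.02,0],[0,0,0]],[-1,[0.8,-0.02,0],[0,0,0]],[-1,[0.7,-0.02,0],[0,0,0]],[-1,[0,0,0],[0,0,0]]]'

```text
t: 62.42
ee_pos: [629.3, 311.3, 238.7]
orientation: [1.851, 2.538, -0.007]
ft_force: [0.2, -0.1, 0.6]
width: 0.6
grasp_force: 0.0
```

```bash
python3 - <<'E'
from h import *
w=wrist()
print([(np.array(d["xy"]),round(d["score"],2),atz(w,d["xy"],153)) for d in ctrl.pinpoint("plunger_top","wrist")])
s=plan([625,318,165],down(108.5))
g=cv2.cvtColor(w["pixels"],cv2.COLOR_BGR2GRAY)[:285]
m=(g<45).astype(np.uint8);n,l,st,c=cv2.connectedComponentsWithStats(m)
for k in range(1,n):
    if st[k,4]>300: print(st[k],c[k],atz(w,c[k],153)[:2])
E
```

```text
[(array([315., 231.]), 0.67, array([629.728, 317.025, 153.   ]))]
t 62.5 at [630.548 309.077 239.164] width 0.6 | TURN [-0.002  0.002 -0.009] SHIFT [ 0.204 -0.049  1.483]
[ 131   40   50   73 1242] [154.608  78.811] [499.805 381.572]
```

>>> apply_moves --targets '[[-1,[0.16,0.02,0.4],[0,0,0]],[-1,[0,0,0.5],[0,0,0]],[-1,[0,0,0.5],[0,0,0]],[-1,[0,0,0.2],[0,0,0]],[-1,[0,0,0],[0,0,0]],[-1,[0,0,0],[0,0,0]]]'

```text
t: 63.28
ee_pos: [630.3, 317.2, 161.2]
orientation: [1.854, 2.533, -0.002]
ft_force: [0.3, 1.4, 0.2]
width: 0.3
grasp_force: 0.0
```

>>> apply_moves --targets '[[-1,[0,0,0.08],[0,0,0]],[-1,[0,0,0.06],[0,0,0]],[-1,[0,0,0],[0,0,0]],[-1,[0,0,0],[0,0,0]]]'

```text
t: 63.78
ee_pos: [629.6, 317.2, 153.5]
orientation: [1.854, 2.534, -0.004]
ft_force: [0.4, 0.2, 0.0]
width: 0.6
grasp_force: 0.1
```

>>> apply_moves --targets '[[-1,[0,0,0.05],[0,0,0]],[-1,[0,0,0.05],[0,0,0]],[-1,[0,0,0],[0,0,0]],[-1,[0,0,0],[0,0,0]]]'

```text
t: 64.28
ee_pos: [629.7, 317.2, 149.1]
orientation: [1.854, 2.534, -0.003]
ft_force: [-1.2, -0.3, 6.4]
width: 0.7
grasp_force: 3.1
```

>>> apply_moves --targets '[[-1,[0,0,0.05],[0,0,0]],[-1,[0,0,0.05],[0,0,0]],[-1,[0,0,0],[0,0,0]],[-1,[0,0,0],[0,0,0]]]'

```text
t: 64.78
ee_pos: [629.7, 317.2, 144.6]
orientation: [1.853, 2.534, -0.003]
ft_force: [-3.3, -0.5, 8.8]
width: 0.5
grasp_force: 4.7
```

>>> apply_moves --targets '[[-1,[0,0,0.05],[0,0,0]],[-1,[0,0,0.05],[0,0,0]],[-1,[0,0,0],[0,0,0]],[-1,[0,0,0],[0,0,0]]]'

```text
t: 65.28
ee_pos: [629.8, 317.3, 141.2]
orientation: [1.853, 2.534, -0.002]
ft_force: [-6.9, -2.6, 18.4]
width: 0.3
grasp_force: 9.4
```

>>> apply_moves --targets '[[-1,[0,0,0.03],[0,0,0]],[-1,[0,0,0.02],[0,0,0]],[-1,[0,0,0],[0,0,0]],[-1,[0,0,0],[0,0,0]]]'

```text
t: 65.78
ee_pos: [629.9, 317.3, 141.1]
orientation: [1.853, 2.534, -0.001]
ft_force: [-12.2, -5.5, 31.8]
width: 0.1
grasp_force: 16.2
```

>>> apply_moves --targets '[[-1,[0,0,0],[0,0,0]],[-1,[0,0,0],[0,0,0]],[-1,[0,0,0],[0,0,0]],[-1,[0,0,0],[0,0,0]],[-1,[0,0,0],[0,0,0]],[-1,[0,0,0],[0,0,0]],[-1,[0,0,0],[0,0,0]],[-1,[0,0,0],[0,0,0]]]'

```text
t: 66.78
ee_pos: [629.9, 317.4, 141.1]
orientation: [1.853, 2.534, -0.001]
ft_force: [-12.4, -5.6, 32.6]
width: 0.5
grasp_force: 16.2
```

>>> apply_moves --targets '[[-1,[0,0,0],[0,0,0]],[-1,[0,0,0],[0,0,0]],[-1,[0,0,0],[0,0,0]],[-1,[0,0,0],[0,0,0]],[-1,[0,0,0],[0,0,0]],[-1,[0,0,0],[0,0,0]],[-1,[0,0,0],[0,0,0]],[-1,[0,0,0],[0,0,0]]]'

```text
t: 67.78
ee_pos: [630.0, 317.3, 141.0]
orientation: [1.853, 2.534, -0.001]
ft_force: [-12.3, -5.2, 32.5]
width: 0.8
grasp_force: 16.2
```

>>> apply_moves --targets '[[-1,[0,0,-0.15],[0,0,0]],[-1,[0,0,-0.3],[0,0,0]],[-1,[0,0,-0.6],[0,0,0]],[-1,[0,0,-0.8],[0,0,0]],[-1,[0,0,-0.5],[0,0,0]],[-1,[0,0,0],[0,0,0]],[-1,[0,0,0],[0,0,0]]]'

```text
t: 68.65
ee_pos: [628.9, 317.1, 251.9]
orientation: [1.854, 2.535, -0.006]
ft_force: [0.2, 1.0, -1.1]
width: 0.4
grasp_force: 0.0
```

```bash
python3 - <<'E'
from h import *
s=ctrl.get_obs();print(s["t"],s["ee_pos"],s["ft_force"])
brackets();t=ctrl.get_image("top");S=ctrl.get_image("scene")
for l in("scanner","holder","plunger_top","isolator_grip"):
  print(l,[(np.array(d["xy"]),round(d["score"],2)) for d in ctrl.pinpoint(l,"top")][:2],[(np.array(d["xy"]),round(d["score"],2)) for d in ctrl.pinpoint(l,"scene")][:2])
E
```

```text
68.65 [628.943 317.104 251.862] [ 0.182  0.962 -1.055]
br 0.93 [ 635.147 -237.263] [np.float64(38.07597232024633), np.float64(131.68930102023126)] ang 151.95552694674467
br 0.91 [ 606.232 -296.391] [np.float64(43.2095844438083), np.float64(137.93035550173127)] ang 152.5065178092524
br 0.82 [ 542.791 -408.838] [np.float64(40.32343631104039), np.float64(133.53783778215376)] ang 150.91462540886943
br 0.66 [ 571.518 -353.262] [np.float64(43.58244281402015), np.float64(133.9331748720803)] ang 151.25931943220087
scanner [(array([439.6, 297.6]), 0.5)] [(array([464.2, 261.6]), 0.91)]
holder [] []
plunger_top [] [(array([454.9, 271.7]), 0.66), (array([464.7, 265.3]), 0.32)]
isolator_grip [(array([267. , 179.9]), 0.64), (array([466.2, 266.4]), 0.24)] [(array([362.6, 288.5]), 0.59)]
```

```bash
python3 -c "
from workcell import ctrl
print(ctrl.close_job())"
```

```text
the job is handed in; nothing more can be done
None
```

The job is handed in at about 69 s of robot time with every step done in order: four brackets in the tote, job card then tote label scanned, scanner back in its holder, isolator off, air vented and plunger released; the simulator gave no pass/fail verdict.

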